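# Pack the roast sample case

## Task

Pack the coffee sample case: lift its lid open until it rests back on its stop, put every sample tin on the bench flat into a round recess of its own size, and set the square reference tile in its square pocket and press it down until it is level with the insert. Leave the lid open for the count, and do not disturb the jar, the cup or the canister.

Things in the scene. Friction and masses are not known exactly. Their poses are not given: they have to be found in the camera images.
- case: cream sample case on the bench, fixed: a block 160 (x) x 250 (y) x 45 mm high with a grey insert whose flat upper face is the top of the block. Origin: centre of its underside; x points away from the robot to the hinge side, y along the hinge, z up. Turned up to 9 degrees either way. In the insert are two large and three small round recesses, all 8 mm deep, and one square pocket. When the lid is open nothing stands above the insert.
- lid (a joint): the case's deep cream lid (160 x 250 x 30 mm shell, 0.3 kg), hinged along the far top edge: 0 = shut, grows as it is lifted up and over, rests on its stop at 1.95 rad (leaning back away from the robot). It falls shut by itself if let go below about 1.35 rad and falls back on to the stop if let go beyond that
- lid_handle (a point): middle of the lid's handle, a round steel bar 8 mm thick, 110 mm long, parallel to the hinge, held 40 mm out in front of the lid's front face (towards the robot when shut, on top when the lid stands upright). It moves with the lid on a circle of 0.2 m about the hinge
- lid_hinge (a point): middle of the hinge line (along the case's y), at the far top edge of the block, 45 mm above the bench
- lifter (a joint): small steel lifter plate that forms the floor of the square pocket: 0 = fully up (8 mm below the insert's face), 0.006 m = fully down (14 mm below it). Starts 0 to 2 mm down; it is stiff (about 6 N to push) and stays where it is left
- tile_pocket (a point): centre of the square pocket (57.5 mm across, sides along the case's x and y), at the level of the insert's face. With the lifter up the tile stands up to 6 mm proud; pressed home its top is level with the insert
- tile_mid (a point): loose square brown ceramic roast-reference tile 54 x 54 x 14 mm, 90 g, lying flat on the bench; this point is its centre (7 mm up), x and y along its sides, z up
- large_recess1 (a point): centre of the floor of a large round recess (62 mm across, 8 mm deep) in the insert, 37 mm above the bench, for either large tin
- large_recess2 (a point): centre of the floor of a large round recess (62 mm across, 8 mm deep) in the insert, 37 mm above the bench, for either large tin
- small_recess1 (a point): centre of the floor of a small round recess (46 mm across, 8 mm deep) in the insert, 37 mm above the bench, for any small tin
- small_recess2 (a point): centre of the floor of a small round recess (46 mm across, 8 mm deep) in the insert, 37 mm above the bench, for any small tin
- small_recess3 (a point): centre of the floor of a small round recess (46 mm across, 8 mm deep) in the insert, 37 mm above the bench, for any small tin
- tinL1_mid (a point): large closed round aluminium sample tin, 58 mm across and 22 mm tall, about 110 g, standing flat on the bench; this point is its centre (11 mm up), z up. May be absent
- tinL2_mid (a point): large closed round aluminium sample tin, 58 mm across and 22 mm tall, about 110 g, standing flat on the bench; this point is its centre (11 mm up), z up. May be absent
- tinS1_mid (a point): small closed round aluminium sample tin, 42 mm across and 22 mm tall, about 60 g, standing flat on the bench; this point is its centre (11 mm up), z up. May be absent
- tinS2_mid (a point): small closed round aluminium sample tin, 42 mm across and 22 mm tall, about 60 g, standing flat on the bench; this point is its centre (11 mm up), z up. May be absent
- tinS3_mid (a point): small closed round aluminium sample tin, 42 mm across and 22 mm tall, about 60 g, standing flat on the bench; this point is its centre (11 mm up), z up. May be absent
- jar: bystander: glass jar with a metal cap, 64 mm across, 105 mm tall; origin at the centre of its underside
- cup: bystander: open steel cup, 72 mm across at the rim, 85 mm tall; origin at the centre of its underside
- canister: bystander: black canister, 68 mm across, 120 mm tall; origin at the centre of its underside
Things that resemble listed ones, but are neither listed nor needed, are in the scene too. What is shaped like the part that bears tinS3_mid but yellow is not meant.

How it is judged:
By the outcome, as a careful person would: the job done as asked, in the order asked, and still so for the second after the job is handed in, with the robot touching nothing.
Of tinL1, tinL2, tinS1, tinS2, tinS3 only 3 to 5 are there at a start; the rules pass over those that are not, and their reading is None.
At some moment in a run one of tinL1, tinL2, tinS1, tinS2, tinS3, tile may be knocked a few centimetres aside while the robot is not near it.
It also fails if it takes over 210 s, if anything falls off the work surface, if the arm or the gripper's body presses on something with over 40 N, if the wrist force passes 120 N, or if a joint passes its speed limit or range.

## Robot

A 6-joint arm with a two-finger parallel gripper is mounted at the origin on the work surface. World frame = base frame: x ahead of the robot, y to its left, z up, the work surface at z = 0. Lengths are in m, angles in rad, forces in N, time in s.
With the tool pointing down it reaches from about 0.375 to 0.975 m from the base axis. Payload 3.8 kg.
Tool frame: the origin (TCP) lies between the finger pads; the fingertips stand 17 mm ahead of it and the grasp point (between the pads) lies 2 mm behind it; y points along the fingers, z is the direction in which the jaws open and shut, and the axes are right-handed (so a half turn about y gives the same grasp; the last joint's range is limited). The gripper opens to 85 mm and grips with 20 to 120 N. Pads are 22 mm wide; open, the fingers measure 114 mm over their backs; the gripper's body (76 mm by 85 mm) begins 54 mm behind the grasp point. The pads swing forward as they close: fully open they stand 13 mm farther back than shut.
Start: joints at [-1.231, 0.264, 1.604, -0, 1.274, -0.037], TCP at [0.248, -0.628, 0.248] pointing down, gripper open.
Joint ranges: [-2.63, 2.63], [-0.94, 2.18], [0.31, 2.57], [-1.31, 4.45], [0, 2.66], [-2.55, 2.55]. Speed limits (rad/s): [2.57, 2.57, 3.14, 3.14, 3.14, 3.14].

## Interface

Orientations are given as a rotation vector (axis times angle).
In Python, from workcell import bot, eyes, nets gives the robot as it stands. The module is installed in compiled form; this text tells all that it offers.
- The arm moves only by the tool jog_arm, never from a script. Its arguments are lists of equal length, an entry for each row: "turn": the turn, a rotation vector about the tool's x, y, z in rad, a list of three; "slide": the shift along the tool's x, y, z in mm, a list of three; "grip": the opening in per cent of the stroke, from 0 (shut) to 100 (fully open). A call has 1 to 5 rows; each row shifts and turns the commanded pose from where the row before left it, along the tool's axes as they then stand; what a row does not reach is not made up. A row lasts 1/10 s, in which the tool goes at most 50 mm and 8.59 degrees, less where a joint would pass 70% of its speed; a pose out of reach is approached as far as the arm can. A call with a gripper value outside its range is refused whole. The fingers move at their own pace and stop on an object; "newtons" is the grip in N (left out, the last holds). Time passes only in rows, so rows that do not move let the fingers close. It gives the time, the measured TCP pose, the force and the opening at its end, in the units of the state.
- bot.read_state(): the state, without advancing time (a new reading comes with each control period).
- eyes.read_camera(name): name is "scene" or "top" or "wrist"; returns a dict with "img" (400x640x3 uint8, red, green, blue), "depth" (400x640 float32, m along the optical axis (not along the pixel's ray), 0 where there is no reading), "intrinsics" (3x3 intrinsics, pixels), "position" and "rotation" of the camera in the world. Camera axes: x right, y down, z forward; pixel columns grow to the right and rows downward; lengths in m; the calibration is good to about 2 mm. A picture is of the moment at which its call begins.
- bot.finish_job(): hands the job in, once; it reports no verdict.
Trained networks look in a picture, given as the dict that the camera call returned (one of the last four; its "shot" number tells which), for a name from the list of things; names that differ only in an ending like _2 or _b are one class to them, and where a whole thing is asked for, a point or a joint stands for the part that bears it (a point fixed in the world has none). Each returns a list of dicts, best first, with "conf" (0 to 1); they miss things now and then, are a little off and sometimes report something else, mostly with a low value. They report only what shows in the picture. A call takes as long as a camera call. They do not tell look-alikes from the thing itself.
- nets.search_frame(thing, picture): "xyz" ([x, y, z] in m, in the coordinates of the camera as it stood for that picture, good to about 4 mm: the middle of the surface that is visible of it).
The state is a dict: "time": time; "q": joint angles; "joint_vel": joint speeds; "joint_torque": joint torques, N m; "tool_pos": TCP position; "tcp_rot": TCP orientation; "wrist_force": force on the tool from outside, world axes, zero at the start; "torque": the same for the moment, N m; "width": opening from 0.0 (shut) to 1.0 (fully open).
Only numpy, scipy, OpenCV 4.12 (cv2) and the standard library are available. Lean on these libraries where they do the work, as an engineer would, in place of code of your own. Each camera call takes 0.05 s, during which the arm holds its last target.

## Working session

There is one attempt and no reset: what is moved stays moved. The work goes in short steps, Python scripts to look and compute and a tool call to move; the robot and the scene stay as the last step left them, time stands still between calls to the robot, and variables do not carry over. Pictures are saved under pics/ and viewed, and the job is handed in when it is done.

Besides the shell and the picture viewer there is one more tool, called after "Call:" as name(argument=value, ...) on one line, values as JSON. jog_arm: Moves the arm, as the interface text tells. Its arguments: {"type":"object","properties":{"turn":{"type":"array"},"slide":{"type":"array"},"grip":{"type":"array"},"newtons":{"type":"number"}},"required":["turn","slide","grip"]}

```bash
ls; mkdir -p pics
python3 - <<'E'
from workcell import bot, eyes, nets
import cv2,numpy as np
s=bot.read_state(); print({k:np.round(v,3) for k,v in s.items()})
for n in ["scene","top","wrist"]:
    p=eyes.read_camera(n); cv2.imwrite(f"pics/{n}0.png",p["img"][:,:,::-1]); print(n,p["position"],p["rotation"],p["intrinsics"])
E
```

```text
pics
{'time': np.float64(0.0), 'q': array([-1.231,  0.265,  1.605,  0.   ,  1.274, -0.037]), 'joint_vel': array([ 0.001,  0.001, -0.001,  0.001,  0.001,  0.001]), 'joint_torque': array([ 1.0000e-03, -5.1511e+01, -3.6731e+01, -0.0000e+00,  1.3000e-02,
       -0.0000e+00]), 'tool_pos': array([ 0.248, -0.627,  0.247]), 'tcp_rot': array([-0.385,  2.018, -2.013]), 'wrist_force': array([0.258, 0.361, 0.02 ]), 'torque': array([-0.04 , -0.031, -0.012]), 'width': np.float64(1.001)}
scene [1.36499238 0.396571   0.75208915] [-1.30677495 -2.08629971  1.00066881] [[446.94592013   0.         312.87450721]
 [  0.         446.94592013 199.38382567]
 [  0.           0.           1.        ]]
top [0.47391523 0.03837433 1.05770739] [-2.17273853  2.23420156 -0.08119017] [[420.59317281   0.         318.122827  ]
 [  0.         420.59317281 196.41210783]
 [  0.           0.           1.        ]]
wrist [ 0.3111104  -0.60344537  0.37279111] [ 2.41166879 -1.63739324 -0.22221772] [[310.41723804   0.         321.33723457]
 [  0.         310.41723804 200.69559994]
 [  0.           0.           1.        ]]
```

View pics/scene0.png

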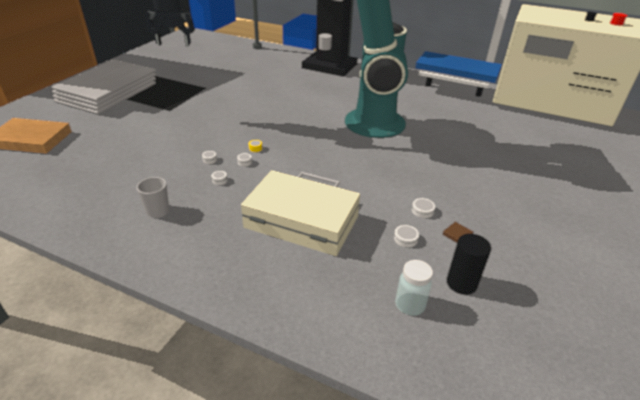

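View pics/top0.png

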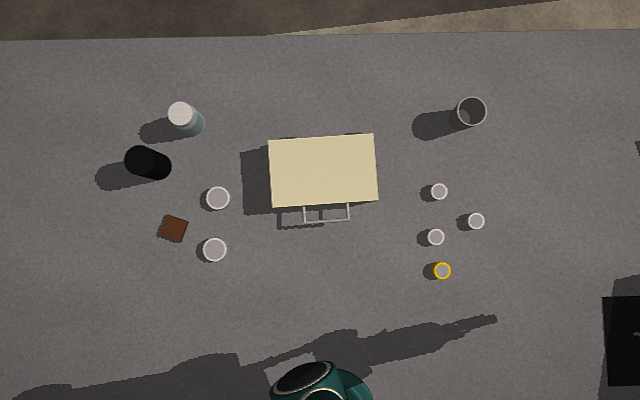

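View pics/wrist0.png

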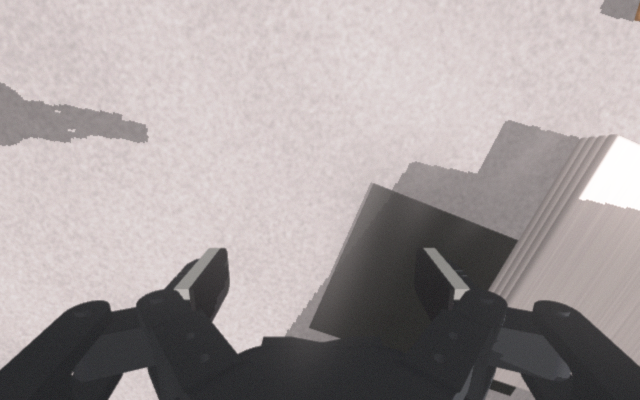

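Top view (up = +x, left = +y): case at about (323,170) with its handle at (328,218). Large tins at (218,198) and (214,250). Small white tins at (439,191), (476,221) and (436,237). The yellow decoy is at (442,271). Tile (173,228), jar (181,115), canister (148,162), cup (472,111).

```bash
cat > h.py <<'E'
from workcell import bot, eyes, nets
import cv2,numpy as np
from scipy.spatial.transform import Rotation as Ro
def RM(r): 
    r=np.asarray(r); return r if r.shape==(3,3) else Ro.from_rotvec(r).as_matrix()
def cloud(p):
    K=p["intrinsics"]; v,u=np.mgrid[0:400,0:640]; d=p["depth"].astype(float)
    c=np.stack([(u-K[0,2])/K[0,0]*d,(v-K[1,2])/K[1,1]*d,d],-1)
    return c@RM(p["rotation"]).T+p["position"]
def w(p,x): return RM(p["rotation"])@np.asarray(x)+p["position"]
def px(p,X):
    c=RM(p["rotation"]).T@(np.asarray(X)-p["position"]); K=p["intrinsics"]; return (K@c)[:2]/c[2]
def ray(p,u,v,z):
    K=p["intrinsics"]; d=RM(p["rotation"])@np.array([(u-K[0,2])/K[0,0],(v-K[1,2])/K[1,1],1.]); o=np.asarray(p["position"]); return o+d*(z-o[2])/d[2]
E
python3 - <<'E'
from h import *
np.set_printoptions(precision=4,suppress=True)
s=bot.read_state(); print(RM(s["tcp_rot"]))
for cam in ["top","scene"]:
    p=eyes.read_camera(cam)
    for n in ["case","lid","lid_handle","lid_hinge","tile_mid","tinL1_mid","tinS1_mid","jar","cup","canister"]:
        for r in nets.search_frame(n,p)[:6]:
            X=w(p,r["xyz"]); print(cam,n,round(r["conf"],2),X,px(p,X).round())
E
```

```text
[[-0.9299 -0.0006  0.3679]
 [-0.3679  0.0017 -0.9299]
 [-0.0001 -1.     -0.0018]]
top case 0.61 [0.5817 0.0057 0.0734] [323. 173.]
top case 0.34 [ 0.5358 -0.2814  0.0221] [438. 191.]
top lid 0.8 [0.5858 0.0073 0.0749] [322. 171.]
top lid_handle 0.67 [0.5831 0.0002 0.0783] [325. 172.]
top lid_handle 0.43 [ 0.4266 -0.2696  0.0241] [436. 235.]
top lid_handle 0.25 [ 0.7232 -0.3603  0.055 ] [471. 112.]
top lid_hinge 0.76 [0.5879 0.009  0.0799] [321. 170.]
top lid_hinge 0.51 [0.5824 0.0066 0.079 ] [322. 172.]
top lid_hinge 0.41 [0.5326 0.2672 0.0218] [216. 198.]
top lid_hinge 0.41 [ 0.4272 -0.269   0.022 ] [435. 235.]
top tile_mid 0.78 [0.4644 0.3755 0.0105] [174. 227.]
top tile_mid 0.69 [0.5848 0.0089 0.0781] [321. 171.]
top tinL1_mid 0.6 [0.533  0.2675 0.0245] [216. 198.]
top tinS1_mid 0.73 [ 0.4575 -0.3656  0.0224] [473. 221.]
top jar 0.83 [0.7117 0.318  0.1036] [185. 118.]
top cup 0.71 [ 0.7226 -0.3617  0.0515] [471. 113.]
top canister 0.82 [0.6136 0.4005 0.1193] [146. 161.]
top canister 0.25 [0.4071 0.2699 0.0244] [216. 249.]
scene case 0.95 [0.628  0.0263 0.0754] [301. 209.]
scene lid 0.75 [0.6109 0.019  0.0718] [301. 205.]
scene lid 0.69 [0.629  0.0247 0.075 ] [300. 209.]
scene lid 0.59 [0.4176 0.2769 0.0184] [422. 207.]
scene lid_handle 0.76 [0.6107 0.0189 0.0751] [301. 204.]
scene lid_handle 0.62 [0.4641 0.3699 0.0074] [454. 232.]
scene lid_hinge 0.95 [0.6095 0.0187 0.0747] [301. 204.]
scene tile_mid 0.51 [0.4643 0.3718 0.0098] [455. 231.]
scene tinL1_mid 0.59 [0.5448 0.267  0.0192] [405. 235.]
scene tinS1_mid 0.58 [ 0.4724 -0.3583  0.0183] [209. 158.]
scene jar 0.66 [0.7512 0.3369 0.0768] [414. 289.]
scene cup 0.63 [ 0.7331 -0.3397  0.0591] [151. 196.]
scene canister 0.95 [0.6451 0.4184 0.0847] [467. 264.]
scene canister 0.51 [ 0.5418 -0.2712  0.018 ] [220. 177.]
scene canister 0.35 [0.6287 0.0274 0.071 ] [301. 210.]
```

```bash
cat > seg.py <<'E'
from h import *
np.set_printoptions(precision=4,suppress=True)
for cam in ["top","scene"]:
    p=eyes.read_camera(cam); X=cloud(p); m=((p["depth"]>0)&(X[...,2]>0.006)&(X[...,0]>.25)&(X[...,0]<.9)&(abs(X[...,1])<.6)).astype(np.uint8)
    n,L,st,_=cv2.connectedComponentsWithStats(m,connectivity=4)
    for i in range(1,n):
        if st[i,4]<40: continue
        P=X[L==i]; zt=np.percentile(P[:,2],90); T=P[P[:,2]>zt-.006]
        r=cv2.minAreaRect((T[:,:2]*1000).astype(np.float32))
        print(cam,"px",st[i,:2]+st[i,2:4]//2,"n",st[i,4],"ztop %.4f"%zt,"mean",T.mean(0)[:2],"rect",np.round(r[0],1),np.round(r[1],1),round(r[2],1),"rgb",p["img"][L==i].mean(0).round())
E
python3 seg.py
```

```text
top px [468 113] n 842 ztop 0.0851 mean [ 0.7196 -0.3507] rect [ 718.8 -349.1] [69.8 70.8] 39.5 rgb [72. 68. 67.]
top px [186 119] n 879 ztop 0.1062 mean [0.7232 0.3276] rect [722.9 327.2] [54.6 55.1] 41.1 rgb [146. 144. 140.]
top px [323 178] n 7553 ztop 0.0775 mean [0.5886 0.0053] rect [589.1   5.1] [160.1 250.1] 2.4 rgb [201. 188. 153.]
top px [148 162] n 1205 ztop 0.1211 mean [0.6167 0.415 ] rect [616.8 415.2] [66.6 66.3] 61.9 rgb [14. 15. 15.]
top px [438 191] n 245 ztop 0.0244 mean [ 0.5346 -0.2832] rect [ 535.  -282.6] [40.1 40.6] 41.7 rgb [163. 155. 150.]
top px [219 198] n 454 ztop 0.0240 mean [0.5333 0.2631] rect [533.5 263. ] [56.7 54.4] 0.1 rgb [163. 155. 151.]
top px [475 221] n 253 ztop 0.0245 mean [ 0.4587 -0.3717] rect [ 458.8 -371.1] [39.4 41.8] 24.0 rgb [161. 153. 148.]
top px [174 228] n 502 ztop 0.0155 mean [0.4616 0.3749] rect [461.5 375.2] [54.7 54.3] 68.6 rgb [79. 49. 30.]
top px [435 237] n 246 ztop 0.0244 mean [ 0.4225 -0.2703] rect [ 422.5 -270.6] [39.7 37. ] 88.2 rgb [163. 155. 151.]
top px [215 250] n 466 ztop 0.0238 mean [0.4073 0.2732] rect [407.4 272.8]
[... 735 characters left out ...]
 160.]
scene px [219 177] n 160 ztop 0.0230 mean [ 0.5388 -0.279 ] rect [ 537.8 -280.1] [41.8 40.2] 59.6 rgb [180. 173. 166.]
scene px [152 197] n 989 ztop 0.0825 mean [ 0.7216 -0.3459] rect [ 719.9 -347.2] [73.9 69.3] 40.7 rgb [121. 116. 112.]
scene px [423 207] n 330 ztop 0.0225 mean [0.4114 0.2768] rect [410.4 276.4] [56.  58.9] 58.1 rgb [189. 182. 173.]
scene px [467 258] n 2166 ztop 0.1191 mean [0.6218 0.419 ] rect [618.8 418.3] [68.8 65.7] 8.2 rgb [41. 37. 34.]
scene px [406 235] n 397 ztop 0.0226 mean [0.5376 0.2673] rect [535.8 267.6] [56. 58.] 83.9 rgb [190. 182. 174.]
scene px [413 287] n 1540 ztop 0.1045 mean [0.728  0.3322] rect [726.  331.4] [56.7 54.8] 17.2 rgb [171. 175. 168.]
```

Run:
```python
from h import *
np.set_printoptions(precision=4,suppress=True)
for cam in ["top","scene"]:
    p=eyes.read_camera(cam); X=cloud(p)
    m=(X[...,0]>.45)&(X[...,0]<.505)&(abs(X[...,1])<.09)&(X[...,2]>.01)&(p["depth"]>0)
    P=X[m]; 
    for y in np.arange(-.07,.08,.014):
        q=P[abs(P[:,1]-y)<.007]
        if len(q): print(cam,round(y,3),len(q),q.min(0),np.median(q,0),q.max(0))
    if cam=="top": cv2.imwrite("pics/hand.png",cv2.resize(p["img"][190:240,280:380,::-1],None,fx=7,fy=7,interpolation=cv2.INTER_NEAREST))
```

```text
top -0.056 39 [ 0.4694 -0.0545  0.0595] [ 0.4883 -0.0517  0.064 ] [ 0.5049 -0.0492  0.0674]
top -0.042 33 [ 0.4672 -0.049   0.0585] [ 0.4722 -0.0445  0.0625] [ 0.5027 -0.0351  0.0685]
top -0.028 18 [ 0.4676 -0.0347  0.0614] [ 0.4701 -0.0287  0.0638] [ 0.4726 -0.0226  0.0667]
top -0.014 21 [ 0.4658 -0.0205  0.059 ] [ 0.4704 -0.0134  0.063 ] [ 0.473  -0.0084  0.0687]
top -0.0 21 [ 0.466  -0.0063  0.0593] [ 0.4687 -0.0013  0.0635] [0.4732 0.0058 0.0679]
top 0.014 19 [0.4644 0.008  0.0591] [0.4689 0.0151 0.0642] [0.4715 0.0199 0.0684]
top 0.028 23 [0.4644 0.0221 0.0569] [0.4672 0.027  0.0633] [0.4718 0.0341 0.0689]
top 0.042 18 [0.4649 0.0364 0.0606] [0.4674 0.0423 0.0628] [0.4699 0.0483 0.0673]
top 0.056 55 [0.4653 0.0496 0.0586] [0.4866 0.0526 0.0627] [0.5033 0.057  0.0694]
scene -0.056 4 [ 0.4717 -0.0511  0.0612] [ 0.4816 -0.0507  0.0625] [ 0.4933 -0.0492  0.0654]
scene -0.042 24 [ 0.4716 -0.0483  0.0589] [ 0.4779 -0.0444  0.0618] [ 0.4981 -0.0352  0.0638]
scene -0.028 14 [ 0.4713 -0.0347  0.058 ] [ 0.4743 -0.0283  0.0617] [ 0.4771 -0.0212  0.0637]
scene -0.014 15 [ 0.4697 -0.0207  0.0554] [ 0.4735 -0.0139  0.0615] [ 0.4785 -0.0077  0.0647]
scene -0.0 15 [ 0.468  -0.0054  0.0558] [ 0.4724 -0.0006  0.0604] [0.4752 0.0067 0.0642]
scene 0.014 15 [0.4656 0.0079 0.0557] [0.4719 0.0143 0.0618] [0.4776 0.0203 0.0638]
scene 0.028 14 [0.4694 0.0224 0.0565] [0.4724 0.0282 0.0624] [0.4755 0.035  0.0661]
scene 0.042 17 [0.4664 0.0353 0.0564] [0.4713 0.0418 0.0618] [0.4747 0.0484 0.0641]
scene 0.056 22 [0.4665 0.0496 0.0587] [0.4774 0.0554 0.0619] [0.4921 0.0601 0.0649]
```

View pics/hand.png

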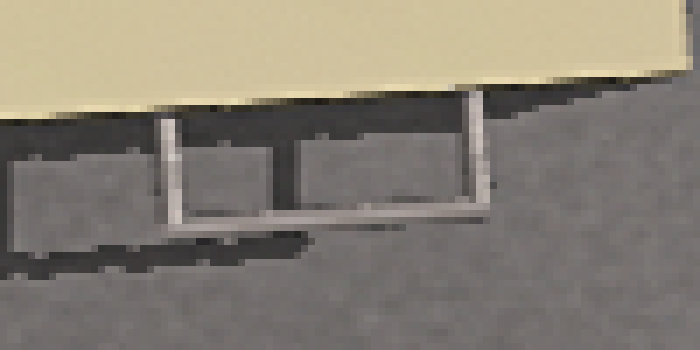

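```bash
cat > plan.py <<'E'
import sys,json
from h import *
def tgtR(yaw):
    z=np.array([np.cos(yaw),np.sin(yaw),0]); y=np.array([0,0,-1.]); return np.stack([np.cross(y,z),y,z],1)
def rows(x,y,z,yawdeg,maxmm=48,n=None):
    s=bot.read_state(); R=RM(s["tcp_rot"]); p=np.array(s["tool_pos"])
    Rt=tgtR(np.radians(yawdeg)); rv=Ro.from_matrix(R.T@Rt).as_rotvec()
    d=np.array([x,y,z])-p
    N=n or max(1,int(np.ceil(max(np.linalg.norm(d)*1000/maxmm,np.linalg.norm(rv)/.145))))
    T=[];S=[]
    for i in range(N):
        Rc=R@Ro.from_rotvec(rv*i/N).as_matrix()
        S.append([float(a) for a in np.round(Rc.T@d*1000/N,1)]); T.append([float(a) for a in np.round(rv/N,3)])
    print("t %.2f pos %s yaw %.1f F %s w %.3f"%(s["time"],np.round(p,4),np.degrees(np.arctan2(R[1,2],R[0,2])),np.round(s["wrist_force"],1),s["width"]),"q6 %.2f"%s["q"][5])
    print("N",N,"world d",np.round(d*1000,1),"total turn",np.round(rv,3),"slide@start",np.round(R.T@d*1000,1),"slide@end",np.round(Rt.T@d*1000,1))
    for i in range(0,N,5): print("turn",json.dumps(T[i:i+5]),"slide",json.dumps(S[i:i+5]))
if __name__=="__main__":
    a=[float(v) for v in sys.argv[1:]]; rows(*a[:4],*( [a[4]] if len(a)>4 else []))
E
python3 plan.py 0.4705 0.0015 0.16 2.4
```

```text
t 1.45 pos [ 0.2483 -0.6276  0.2483] yaw -68.4 F [-1.4  0.  -0.5] w 0.995 q6 -0.04
N 15 world d [222.2 629.1 -88.3] total turn [ 0.    -1.236 -0.   ] slide@start [-438.1   88.3 -503.3] slide@end [-619.3   88.3  248.3]
turn [[0.0, -0.082, -0.0], [0.0, -0.082, -0.0], [0.0, -0.082, -0.0], [0.0, -0.082, -0.0], [0.0, -0.082, -0.0]] slide [[-29.2, 5.9, -33.6], [-31.9, 5.9, -31.0], [-34.3, 5.9, -28.3], [-36.5, 5.9, -25.4], [-38.5, 5.9, -22.3]]
turn [[0.0, -0.082, -0.0], [0.0, -0.082, -0.0], [0.0, -0.082, -0.0], [0.0, -0.082, -0.0], [0.0, -0.082, -0.0]] slide [[-40.2, 5.9, -19.1], [-41.6, 5.9, -15.7], [-42.8, 5.9, -12.2], [-43.6, 5.9, -8.6], [-44.2, 5.9, -5.0]]
turn [[0.0, -0.082, -0.0], [0.0, -0.082, -0.0], [0.0, -0.082, -0.0], [0.0, -0.082, -0.0], [0.0, -0.082, -0.0]] slide [[-44.5, 5.9, -1.4], [-44.4, 5.9, 2.3], [-44.1, 5.9, 5.9], [-43.4, 5.9, 9.6], [-42.5, 5.9, 13.1]]
```

Call:
jog_arm(turn=[[0, -0.082, 0], [0, -0.082, 0], [0, -0.082, 0], [0, -0.082, 0], [0, -0.082, 0]], slide=[[-29, 6, -34], [-32, 6, -31], [-34, 6, -28], [-36, 6, -25], [-38, 6, -22]], grip=[35, 35, 35, 35, 35], newtons=30)

```text
time: 1.95
tool_pos: [0.3222, -0.4177, 0.2182]
tcp_rot: [-0.732, 1.757, -1.758]
wrist_force: [0.0, -0.7, -0.4]
width: 0.35
```

Call:
jog_arm(turn=[[0, -0.082, 0], [0, -0.082, 0], [0, -0.082, 0], [0, -0.082, 0], [0, -0.082, 0]], slide=[[-40, 6, -19], [-42, 6, -16], [-43, 6, -12], [-44, 6, -9], [-44, 6, -5]], grip=[35, 35, 35, 35, 35])

```text
time: 2.45
tool_pos: [0.3969, -0.2074, 0.1885]
tcp_rot: [-1.01, 1.476, -1.478]
wrist_force: [0.3, -0.0, -1.0]
width: 0.348
```

Call:
jog_arm(turn=[[0, -0.082, 0], [0, -0.082, 0], [0, -0.082, 0], [0, -0.082, 0], [0, -0.082, 0]], slide=[[-44, 6, -1], [-44, 6, 2], [-44, 6, 6], [-43, 6, 10], [-42, 6, 13]], grip=[35, 35, 35, 35, 35])

```text
time: 2.95
tool_pos: [0.4722, 0.0002, 0.1586]
tcp_rot: [-1.227, 1.179, -1.181]
wrist_force: [0.9, -0.4, 0.8]
width: 0.35
```

```bash
python3 plan.py 0.4705 0.0015 0.057 2.4
python3 - <<'E'
from h import *
p=eyes.read_camera("wrist"); cv2.imwrite("pics/w1.png",p["img"][:,:,::-1])
X=cloud(p); print(px(p,[.4705,.0015,.059]), p["position"])
m=(X[...,2]>.05)&(X[...,2]<.07)&(X[...,0]>.455)&(X[...,0]<.485)&(abs(X[...,1])<.04)
P=X[m]; print(len(P),np.median(P,0),np.percentile(P,[5,95],axis=0))
E
```

```text
t 2.95 pos [4.722e-01 2.000e-04 1.586e-01] yaw 2.3 F [ 0.9 -0.4  0.8] w 0.350 q6 -0.09
N 3 world d [  -1.7    1.3 -101.6] total turn [-0.001 -0.002  0.   ] slide@start [ -1.4 101.6  -1.7] slide@end [ -1.4 101.6  -1.6]
turn [[-0.0, -0.001, 0.0], [-0.0, -0.001, 0.0], [-0.0, -0.001, 0.0]] slide [[-0.5, 33.9, -0.6], [-0.5, 33.9, -0.6], [-0.5, 33.9, -0.5]]
[317.56026144 204.82298075] [0.47059791 0.06595212 0.28426088]
1135 [0.47088205 0.00251214 0.06381427] [[ 0.46679663 -0.03515736  0.06139603]
 [ 0.4749373   0.03657304  0.0652607 ]]
```

View pics/w1.png

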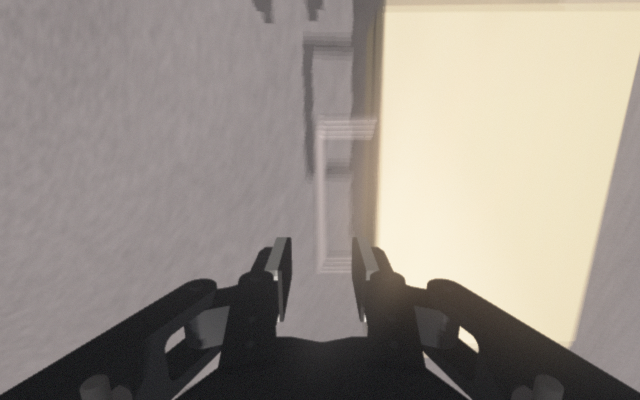

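Wrist view: handle bar along column 320 (rows 120-265), between the fingers (285/360), clear of the lid edge at column 375. It agrees with the fixed cameras to within 1 mm.

Call:
jog_arm(turn=[[0, 0, 0], [0, 0, 0], [0, 0, 0], [0, 0, 0], [0, 0, 0]], slide=[[-1, 25, -1], [0, 25, 0], [0, 25, 0], [0, 25, 0], [0, 0, 0]], grip=[25, 25, 25, 25, 25])

```text
time: 3.5
tool_pos: [0.4672, -0.0006, 0.0552]
tcp_rot: [-1.231, 1.188, -1.179]
wrist_force: [-0.8, 0.1, -0.7]
width: 0.252
```

Call:
jog_arm(turn=[[0, 0, 0], [0, 0, 0], [0, 0, 0], [0, 0, 0], [0, 0, 0]], slide=[[0, 0, 0], [0, 0, 0], [0, 0, 0], [0, 0, 0], [0, 0, 0]], grip=[0, 0, 0, 0, 0], newtons=30)

```text
time: 4.0
tool_pos: [0.4697, -0.0008, 0.0587]
tcp_rot: [-1.227, 1.183, -1.182]
wrist_force: [-5.8, -0.7, -0.5]
width: 0.078
```

Run:
```python
import numpy as np
r=.2005;f=np.radians(4)+np.linspace(0,1.93,26)
x=np.round(-r*np.cos(f)*1000,0);z=np.round(r*np.sin(f)*1000,0)
for i in range(0,25,5): print([[0,-int(b),int(a)] for a,b in zip(np.diff(x)[i:i+5],np.diff(z)[i:i+5])])
print(x,z)
```

```text
[[0, -15, 2], [0, -16, 3], [0, -15, 4], [0, -14, 5], [0, -14, 6]]
[[0, -14, 7], [0, -13, 9], [0, -12, 9], [0, -12, 10], [0, -11, 11]]
[[0, -9, 12], [0, -9, 13], [0, -8, 13], [0, -7, 14], [0, -6, 15]]
[[0, -4, 14], [0, -4, 15], [0, -2, 16], [0, -1, 15], [0, 0, 16]]
[[0, 1, 15], [0, 2, 15], [0, 4, 15], [0, 5, 15], [0, 6, 14]]
[-200. -198. -195. -191. -186. -180. -173. -164. -155. -145. -134. -122.
 -109.  -96.  -82.  -67.  -53.  -38.  -22.   -7.    9.   24.   39.   54.
   69.   83.] [ 14.  29.  45.  60.  74.  88. 102. 115. 127. 139. 150. 159. 168. 176.
 183. 189. 193. 197. 199. 200. 200. 199. 197. 193. 188. 182.]
```

Call:
jog_arm(turn=[[0, 0, 0], [0, 0, 0], [0, 0, 0], [0, 0, 0], [0, 0, 0]], slide=[[0, -15, 2], [0, -16, 3], [0, -15, 4], [0, -14, 5], [0, -14, 6]], grip=[0, 0, 0, 0, 0])

```text
time: 4.5
tool_pos: [0.4898, 0.0001, 0.1334]
tcp_rot: [-1.227, 1.184, -1.182]
wrist_force: [-3.1, -0.5, -1.2]
width: 0.081
```

Call:
jog_arm(turn=[[0, 0, 0], [0, 0, 0], [0, 0, 0], [0, 0, 0], [0, 0, 0]], slide=[[0, -14, 7], [0, -13, 9], [0, -12, 9], [0, -12, 10], [0, -11, 11]], grip=[0, 0, 0, 0, 0])

```text
time: 5.0
tool_pos: [0.5371, 0.0021, 0.1964]
tcp_rot: [-1.225, 1.182, -1.183]
wrist_force: [-4.0, 1.8, 1.6]
width: 0.075
```

Run:
```python
from h import *
p=eyes.read_camera("scene"); cv2.imwrite("pics/s2.png",p["img"][:,:,::-1])
```

```text
(no output)
```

View pics/s2.png

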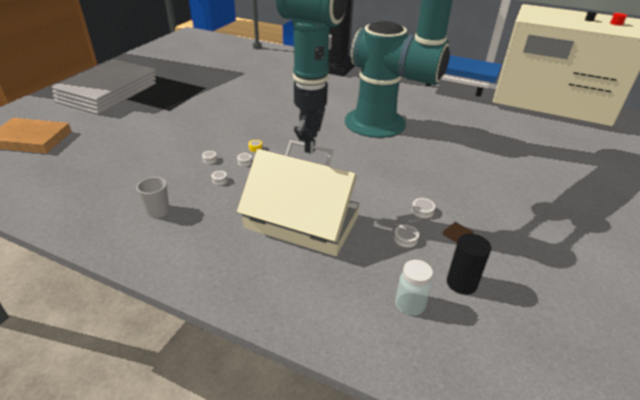

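The lid is rising with the gripper holding its bar at about (308,148), so I'll continue the arc.

Call:
jog_arm(turn=[[0, 0, 0], [0, 0, 0], [0, 0, 0], [0, 0, 0], [0, 0, 0]], slide=[[0, -9, 12], [0, -9, 13], [0, -8, 13], [0, -7, 14], [0, -6, 15]], grip=[0, 0, 0, 0, 0])

```text
time: 5.55
tool_pos: [0.6056, 0.005, 0.2364]
tcp_rot: [-1.222, 1.18, -1.184]
wrist_force: [-1.2, 3.3, -0.1]
width: 0.078
```

Call:
jog_arm(turn=[[0, 0, 0], [0, 0, 0], [0, 0, 0], [0, 0, 0], [0, 0, 0]], slide=[[0, -4, 14], [0, -4, 15], [0, -2, 16], [0, -1, 15], [0, 0, 16]], grip=[0, 0, 0, 0, 0])

```text
time: 6.05
tool_pos: [0.6818, 0.0081, 0.2467]
tcp_rot: [-1.221, 1.18, -1.184]
wrist_force: [-0.9, 2.1, -1.0]
width: 0.077
```

Call:
jog_arm(turn=[[0, 0, 0], [0, 0, 0], [0, 0, 0], [0, 0, 0], [0, 0, 0]], slide=[[0, 1, 15], [0, 2, 15], [0, 4, 15], [0, 5, 15], [0, 6, 14]], grip=[0, 0, 0, 0, 0])

```text
time: 6.55
tool_pos: [0.7559, 0.0111, 0.2282]
tcp_rot: [-1.221, 1.18, -1.183]
wrist_force: [-0.0, 5.1, 1.3]
width: 0.08
```

Run:
```python
from h import *
p=eyes.read_camera("scene"); cv2.imwrite("pics/s3.png",p["img"][:,:,::-1])
print(bot.read_state()["wrist_force"],bot.read_state()["q"])
```

```text
[2.8908003  5.78710435 5.38922376] [-0.01910433  0.42689724  1.4279587   0.00255253  1.28153956 -0.05628494]
```

View pics/s3.png

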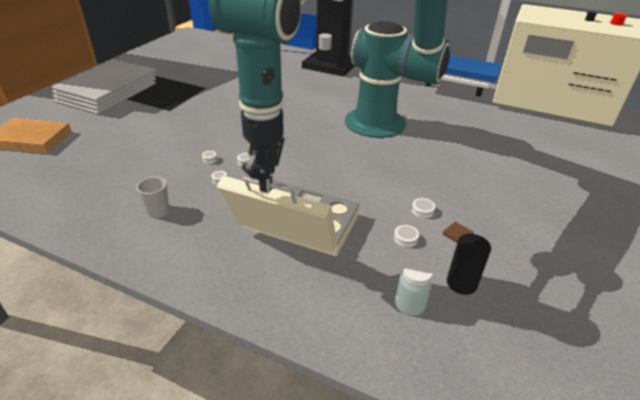

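Call:
jog_arm(turn=[[0, 0, 0], [0, 0, 0], [0, 0, 0], [0, 0, 0], [0, 0, 0]], slide=[[0, 0, 2], [0, 0, 0], [0, 0, 0], [0, -15, 0], [0, -40, 0]], grip=[0, 22, 25, 25, 25])

```text
time: 7.1
tool_pos: [0.7529, 0.009, 0.2768]
tcp_rot: [-1.233, 1.19, -1.179]
wrist_force: [1.3, -1.0, -0.0]
width: 0.249
```

Call:
jog_arm(turn=[[0, 0, 0], [0, 0, 0], [0, 0, 0], [0, 0, 0], [0, 0, 0]], slide=[[0, -40, 0], [0, 0, -49], [0, 0, -49], [0, 0, -49], [0, 0, -49]], grip=[25, 25, 25, 25, 25])

```text
time: 7.6
tool_pos: [0.558, 0.002, 0.3229]
tcp_rot: [-1.224, 1.181, -1.185]
wrist_force: [0.3, 0.5, 1.0]
width: 0.251
```

Call:
jog_arm(turn=[[0, 0, 0], [0, 0, 0], [0, 0, 0], [0, 0, 0], [0, 0, 0]], slide=[[0, 0, -20], [-49, 0, 0], [-49, 0, 0], [-49, 0, 0], [-49, 0, 0]], grip=[85, 85, 85, 85, 85])

```text
time: 8.1
tool_pos: [0.5326, 0.1989, 0.3236]
tcp_rot: [-1.222, 1.181, -1.185]
wrist_force: [1.7, -1.0, -0.2]
width: 0.851
```

Run:
```python
from h import *
p=eyes.read_camera("scene"); cv2.imwrite("pics/s4.png",p["img"][:,:,::-1])
p=eyes.read_camera("top"); cv2.imwrite("pics/t4.png",p["img"][:,:,::-1]); np.savez("top4.npz",**{k:p[k] for k in ["img","depth","intrinsics","position","rotation"]})
print(bot.read_state()["tool_pos"])
```

```text
[0.53206991 0.20274646 0.32309656]
```

View pics/s4.png

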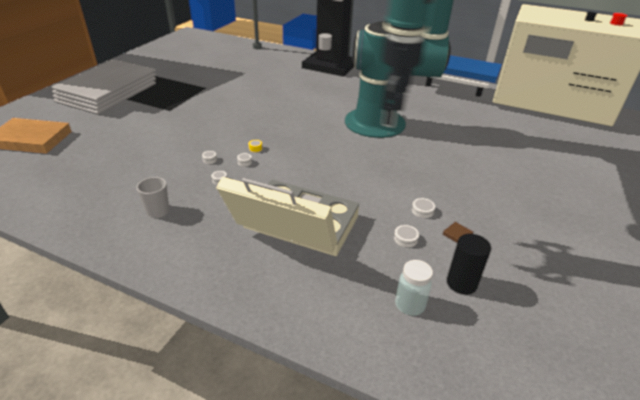

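View pics/t4.png

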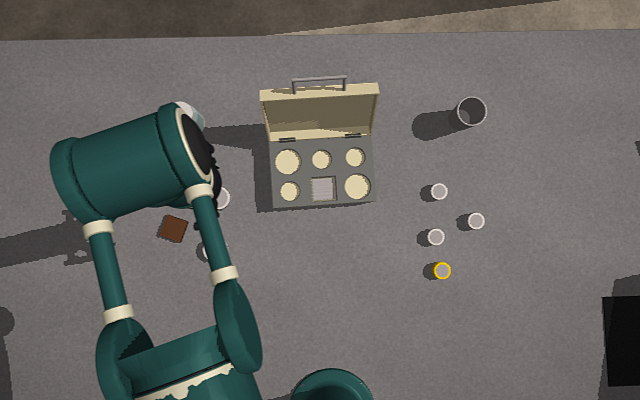

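```bash
cat > look.py <<'E'
import sys
from h import *
np.set_printoptions(precision=4,suppress=True)
p=eyes.read_camera(sys.argv[1]); cv2.imwrite(f"pics/{sys.argv[2]}.png",p["img"][:,:,::-1])
np.savez(f"{sys.argv[2]}.npz",**{k:p[k] for k in ["img","depth","intrinsics","position","rotation"]})
X=cloud(p)
s=bot.read_state(); tp=np.array(s["tool_pos"]); print("t",s["time"],"tool",tp,"cam",np.array(p["position"]))
zlo=float(sys.argv[3]) if len(sys.argv)>3 else .006
m=((p["depth"]>0)&(X[...,2]>zlo)&(X[...,2]<.14)&(X[...,0]>.25)&(X[...,0]<.9)&(abs(X[...,1])<.6)).astype(np.uint8)
n,L,st,_=cv2.connectedComponentsWithStats(m,connectivity=4)
for i in range(1,n):
    if st[i,4]<80: continue
    P=X[L==i]; zt=np.percentile(P[:,2],90); T=P[P[:,2]>zt-.006]
    r=cv2.minAreaRect((T[:,:2]*1000).astype(np.float32))
    print("px",st[i,:2]+st[i,2:4]//2,"n",st[i,4],"ztop %.4f"%zt,"rect",np.round(r[0],1),np.round(r[1],1),round(r[2],1),"rgb",p["img"][L==i].mean(0).round())
E
python3 look.py wrist w5
```

```text
t 8.25 tool [0.5323 0.2001 0.3228] cam [0.5303 0.268  0.449 ]
px [271  28] n 2055 ztop 0.0152 rect [462.3 377.8] [54.2 54.5] 69.0 rgb [144. 107.  88.]
px [399  13] n 1154 ztop 0.0868 rect [618.9 387. ] [38.5  6.3] 2.3 rgb [65. 62. 62.]
px [492  67] n 4686 ztop 0.1056 rect [724.3 330.7] [55.4 56. ] 58.6 rgb [208. 204. 201.]
px [230 108] n 1643 ztop 0.0234 rect [408.2 275.8] [57.7 55.7] 2.4 rgb [228. 219. 216.]
px [324 119] n 1512 ztop 0.0233 rect [534.7 265.8] [56.2 56.7] 2.8 rgb [232. 224. 221.]
px [401 281] n 16918 ztop 0.0987 rect [709.4 103.9] [49.7 69.5] 2.4 rgb [198. 187. 173.]
px [473 378] n 675 ztop 0.1380 rect [737.  -35.9] [ 5.3 65.5] 2.9 rgb [152. 139. 120.]
```

View pics/w5.png

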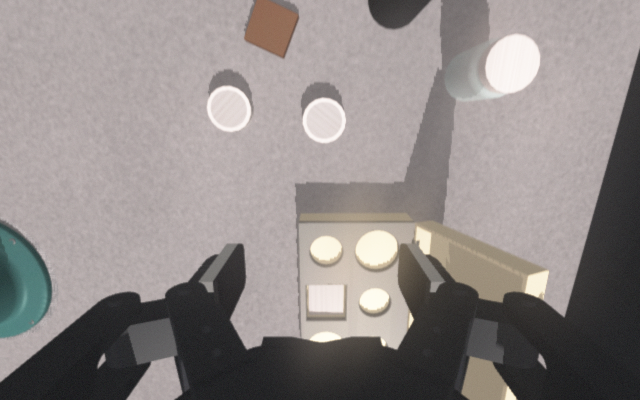

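Call:
jog_arm(turn=[[0, 0, 0], [0, 0, 0], [0, 0, 0], [0, 0, 0], [0, 0, 0]], slide=[[49, 0, 5], [49, 0, 5], [49, 0, 5], [49, 0, 5], [49, 0, 5]], grip=[85, 85, 85, 85, 85])

```text
time: 8.75
tool_pos: [0.5659, -0.05, 0.3227]
tcp_rot: [-1.225, 1.182, -1.186]
wrist_force: [0.7, -0.1, 1.4]
width: 0.852
```

Call:
jog_arm(turn=[[0, 0, 0], [0, 0, 0]], slide=[[20, 0, 0], [0, 0, 0]], grip=[85, 85])

```text
time: 8.95
tool_pos: [0.5666, -0.0711, 0.3223]
tcp_rot: [-1.224, 1.186, -1.189]
wrist_force: [0.1, 0.9, 0.4]
width: 0.852
```

```bash
python3 look.py wrist w6
```

```text
t 9.0 tool [ 0.5666 -0.0692  0.3222] cam [ 0.5658 -0.0052  0.4479]
px [394 112] n 46729 ztop 0.1181 rect [730.7  -4.8] [219.1  39.2] 85.1 rgb [179. 167. 152.]
px [171 288] n 206 ztop 0.0230 rect [ 333.3 -270.3] [38.6 14.1] 45.8 rgb [202. 179.  90.]
px [297 296] n 618 ztop 0.0230 rect [ 537.1 -280.7] [40.3 41.2] 17.5 rgb [215. 206. 203.]
px [402 332] n 401 ztop 0.0480 rect [ 694.6 -331.5] [32.6  6.3] 59.4 rgb [100.  94.  93.]
px [252 339] n 343 ztop 0.0229 rect [ 462.9 -360.3] [31.  24.9] 18.6 rgb [186. 176. 172.]
```

View pics/w6.png

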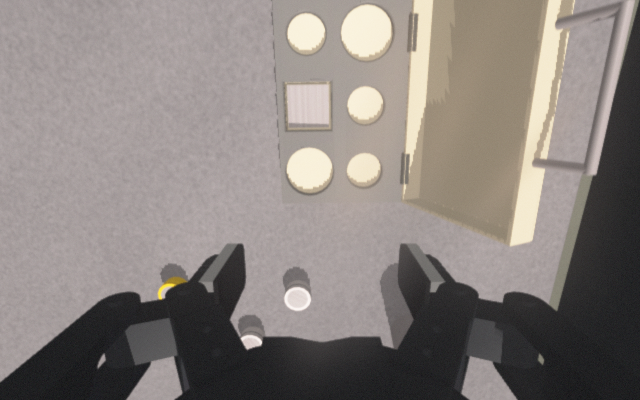

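```bash
cat > rec.py <<'E'
import sys
from h import *
np.set_printoptions(precision=1,suppress=True)
def holes(p,zref=None):
    X=cloud(p); K=p["intrinsics"]
    v,u=np.mgrid[0:400,0:640]
    d=np.stack([(u-K[0,2])/K[0,0],(v-K[1,2])/K[1,1],np.ones_like(u)],-1)@RM(p["rotation"]).T
    def on(z): return np.array(p["position"])+d*((z-p["position"][2])/d[...,2])[...,None]
    c=np.array([.590,.007]);a=np.radians(2.4);ex=np.array([np.cos(a),np.sin(a)]);ey=np.array([-ex[1],ex[0]])
    G=on(.045); l=np.stack([(G[...,:2]-c)@ex,(G[...,:2]-c)@ey],-1)
    ins=(abs(l[...,0])<.074)&(abs(l[...,1])<.118)&(p["depth"]>0)
    zin=np.median(X[...,2][ins&(X[...,2]>.042)&(X[...,2]<.052)])
    G=on(zin); m=(ins&(X[...,2]<zin-.003)).astype(np.uint8)
    n,L,st,_=cv2.connectedComponentsWithStats(m,connectivity=4)
    print("insert z mm",zin*1000,"floor",np.median(X[...,2][m>0])*1000)
    for i in range(1,n):
        if st[i,4]<80: continue
        P=G[L==i][:,:2]; r=cv2.minAreaRect((P*1000).astype(np.float32)); area=2*np.sqrt(st[i,4]*0)
        print(" px",st[i,:2]+st[i,2:4]//2,"mean",P.mean(0)*1000,"rect",np.round(r[0],1),np.round(r[1],1),round(r[2],1),"local",((P.mean(0)-c)@ex)*1000,((P.mean(0)-c)@ey)*1000,"floorz",np.median(X[L==i][:,2])*1000)
for f in sys.argv[1:]:
    p=dict(np.load(f)); print(f); holes(p)
E
python3 rec.py top4.npz w6.npz
```

```text
top4.npz
insert z mm 44.999049473317456 floor 36.82474622053134
 px [355 157] mean [622.3 -75. ] rect [621.6 -74.7] [43.8 44. ] 88.2 local 28.792101935508704 -83.30577477670454 floorz 37.16065605276464
 px [289 162] mean [615.5  88. ] rect [615.5  87.6] [60.7 60.1] 77.3 local 28.820794835603287 79.83190178363486 floorz 36.86946317362949
 px [322 160] mean [618.5   6.5] rect [620.    6.7] [44.7 44.8] 43.5 local 28.431898050633855 -1.6551152099441468 floorz 36.95240281914991
 px [358 186] mean [550.7 -78.4] rect [550.8 -79.7] [63.1 58.2] 88.4 local -42.846418557827285 -83.64352892351856 floorz 36.784254310234246
 px [323 189] mean [546.7   3.5] rect [546.6   3.8] [59.3 62.3] 2.1 local -43.42292071957143 -1.7287338018170533 floorz 35.444629115721995
 px [290 191] mean [543.6  85.2] rect [543.2  84.9] [43.4 43.5] 88.5 local -43.04598139784719 80.06213642929636 floorz 36.95879416306236
w6.npz
insert z mm 44.99245339306479 floor 36.85946354805597
 px [367  33] mean [616.4  90.7] rect [616.5  90.1] [60.5 60.3] 25.9 local 29.908403042161662 82.53876272703388 floorz 37.071031582658485
 px [306  33] mean [545.   87.2] rect [545.   87.5] [44.7 44.5] 1.8 local -41.56215599828725 82.03618688750511 floorz 37.190721467709686
 px [308 106] mean [548.5   6. ] rect [548.7   5.5] [57.8 57.4] 2.2 local -41.505713670758034 0.7795738005546696 floorz 35.913967364881174
 px [366 106] mean [620.1   8.9] rect [620.4   8.5] [43.6 44.2] 3.0 local 30.182510668230545 0.6601451618605638 floorz 37.07346825431421
 px [309 171] mean [552.3 -75.3] rect [551.9 -75.3] [60.4 59.6] 1.7 local -41.115449846690325 -80.65987015788951 floorz 37.04344905490103
 px [364 171] mean [623.8 -72.5] rect [623.9 -72.9] [44.7 43.7] 1.7 local 30.45448628008631 -80.80167267646395 floorz 36.987742980693014
```

Run:
```python
from h import *
np.set_printoptions(precision=1,suppress=True)
p=dict(np.load("w6.npz")); s=bot.read_state(); R=RM(s["tcp_rot"]); t=np.array(s["tool_pos"])
X=(cloud(p)-t)@R*1000   # tool frame
m=(abs(X[...,2])<75)&(X[...,1]>-60)&(X[...,1]<30)&(p["depth"]>0)&(p["depth"]<.3)
for sgn in (1,-1):
    P=X[m&(X[...,2]*sgn>0)]; print(len(P),np.percentile(P,[0,2,50,98,100],axis=0))
    T=P[P[:,1]>P[:,1].max()-4]; print("tip",T.mean(0),T.min(0),T.max(0))
print(np.degrees(np.arctan2(R[1,2],R[0,2])), (np.array(p["position"])-t)@R*1000)
```

```text
12216 [[-15.6 -60.    0. ]
 [-14.7 -59.4   9.3]
 [ -6.  -46.4  52.8]
 [ 12.4   0.5  67.9]
 [ 15.    9.   70.4]]
tip [ 2.5  6.6 37.5] [-7.2  5.  37.2] [12.4  9.  37.9]
12150 [[-15.8 -60.  -68.1]
 [-14.7 -59.5 -65.5]
 [ -5.9 -46.4 -50.5]
 [ 12.3   0.6  -8.3]
 [ 15.1   9.5  -0.2]]
tip [  2.3   6.9 -35.1] [ -7.3   5.5 -35.5] [ 12.3   9.5 -34.8]
1.7884371209997418 [ -63.9 -125.7    1.3]
```

```bash
python3 plan.py 0.615 0.005 0.325 92.4
```

```text
t 9.00 pos [ 0.5666 -0.0692  0.3222] yaw 1.8 F [-0.9  0.4 -0.6] w 0.850 q6 -0.20
N 11 world d [48.4 74.2  2.8] total turn [-0.000e+00 -1.581e+00  1.000e-03] slide@start [-72.6  -2.8  50.7] slide@end [51.4 -2.8 72.1]
turn [[-0.0, -0.144, 0.0], [-0.0, -0.144, 0.0], [-0.0, -0.144, 0.0], [-0.0, -0.144, 0.0], [-0.0, -0.144, 0.0]] slide [[-6.6, -0.3, 4.6], [-5.9, -0.3, 5.5], [-5.0, -0.3, 6.3], [-4.1, -0.3, 6.9], [-3.0, -0.3, 7.5]]
turn [[-0.0, -0.144, 0.0], [-0.0, -0.144, 0.0], [-0.0, -0.144, 0.0], [-0.0, -0.144, 0.0], [-0.0, -0.144, 0.0]] slide [[-1.9, -0.3, 7.8], [-0.8, -0.3, 8.0], [0.4, -0.3, 8.0], [1.5, -0.3, 7.9], [2.6, -0.3, 7.6]]
turn [[-0.0, -0.144, 0.0]] slide [[3.7, -0.3, 7.2]]
```

Call:
jog_arm(turn=[[0, -0.144, 0], [0, -0.144, 0], [0, -0.144, 0], [0, -0.144, 0], [0, -0.144, 0]], slide=[[-7, 0, 5], [-6, 0, 6], [-5, 0, 6], [-4, 0, 7], [-3, 0, 8]], grip=[85, 85, 85, 85, 85])

```text
time: 9.5
tool_pos: [0.5897, -0.0306, 0.322]
tcp_rot: [-1.477, 0.631, -0.632]
wrist_force: [0.3, 0.1, 0.5]
width: 0.848
```

Call:
jog_arm(turn=[[0, -0.144, 0], [0, -0.144, 0], [0, -0.144, 0], [0, -0.144, 0], [0, -0.144, 0]], slide=[[-2, 0, 8], [-1, 0, 8], [0, 0, 8], [1, 0, 8], [3, 0, 8]], grip=[85, 85, 85, 85, 85])

```text
time: 10.0
tool_pos: [0.6111, 0.0043, 0.322]
tcp_rot: [-1.57, 0.069, -0.069]
wrist_force: [1.1, 0.1, 0.1]
width: 0.855
```

Call:
jog_arm(turn=[[0, -0.144, 0], [0, 0, 0], [0, 0, 0]], slide=[[4, 0, 7], [0, 0, 0], [0, 0, 0]], grip=[85, 85, 85])

```text
time: 10.3
tool_pos: [0.6156, 0.0103, 0.3216]
tcp_rot: [-1.571, -0.037, 0.037]
wrist_force: [0.3, -0.2, 0.3]
width: 0.853
```

```bash
python3 look.py wrist w7; python3 rec.py w7.npz; python3 plan.py 0.408 0.274 0.12 92.4
```

```text
t 10.35 tool [0.6156 0.01   0.3216] cam [0.5506 0.0067 0.4474]
px [103  10] n 624 ztop 0.0230 rect [ 435.8 -267.2] [17.5 40.8] 5.0 rgb [194. 184. 181.]
px [544  18] n 1578 ztop 0.0235 rect [418.8 275.6] [35.2 60.1] 1.8 rgb [216. 204. 201.]
px [25 27] n 1345 ztop 0.0232 rect [ 460.7 -369.7] [41.8 41.3] 46.5 rgb [203. 194. 192.]
px [609  59] n 2158 ztop 0.0153 rect [461.8 377. ] [56.7 54.6] 69.1 rgb [124.  90.  72.]
px [105  95] n 1058 ztop 0.0230 rect [ 536.2 -280.8] [39.8 42.2] 2.5 rgb [217. 209. 207.]
px [319 186] n 38674 ztop 0.1069 rect [714.3  13.1] [ 45.4 250.3] 2.7 rgb [186. 174. 159.]
px [515 113] n 1794 ztop 0.0234 rect [534.2 265.5] [56.3 57.3] 3.6 rgb [214. 202. 199.]
px [610 185] n 2749 ztop 0.0815 rect [624.3 391.3] [55.2 15.9] 15.2 rgb [51. 49. 49.]
px [ 53 236] n 4261 ztop 0.0840 rect [ 720.4 -346.9] [72.  71.5] 77.7 rgb [119. 112. 111.]
px [555 261] n 4139 ztop 0.1054 rect [723.6 330.2] [56.3 55.6] 65.7 rgb [195. 194. 191.]
w7.npz
insert z mm 44.96159936933147 floor 36.82567034155765
 px [255 114] mean [551.3 -75.9] rect [552.2 -76.1] [60.2 60.3] 2.7 local -42.17701161
[... 634 characters left out ...]
[619.5   8.9] [44.8 44.3] 74.4 local 29.263652216524008 0.6183734837366165 floorz 36.990073441274916
t 10.35 pos [0.6156 0.01   0.3216] yaw 92.7 F [-0.9 -1.1 -0.1] w 0.850 q6 -1.64
N 9 world d [-207.6  264.  -201.6] total turn [0.    0.005 0.   ] slide@start [-195.   201.5  273.4] slide@end [-196.4  201.6  272.4]
turn [[0.0, 0.001, 0.0], [0.0, 0.001, 0.0], [0.0, 0.001, 0.0], [0.0, 0.001, 0.0], [0.0, 0.001, 0.0]] slide [[-21.7, 22.4, 30.4], [-21.7, 22.4, 30.4], [-21.7, 22.4, 30.4], [-21.7, 22.4, 30.3], [-21.7, 22.4, 30.3]]
turn [[0.0, 0.001, 0.0], [0.0, 0.001, 0.0], [0.0, 0.001, 0.0], [0.0, 0.001, 0.0]] slide [[-21.8, 22.4, 30.3], [-21.8, 22.4, 30.3], [-21.8, 22.4, 30.3], [-21.8, 22.4, 30.3]]
```

View pics/w7.png

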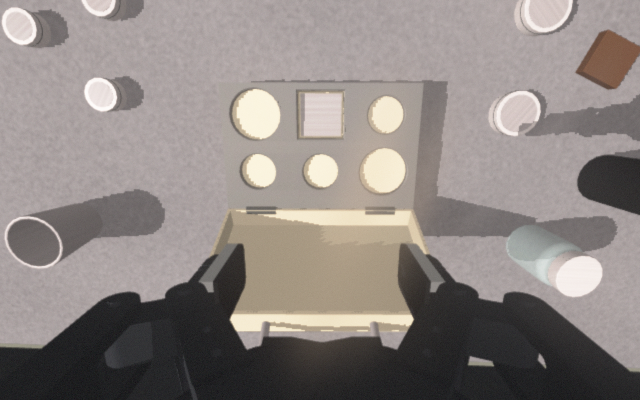

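```bash
python3 plan.py 0.534 0.265 0.12 92.6
```

```text
t 10.35 pos [0.6156 0.01   0.3216] yaw 92.7 F [-0.9 -1.1 -0.1] w 0.850 q6 -1.64
N 7 world d [ -81.6  255.  -201.6] total turn [0.    0.001 0.   ] slide@start [-69.6 201.6 258.5] slide@end [-70.  201.6 258.4]
turn [[0.0, 0.0, 0.0], [0.0, 0.0, 0.0], [0.0, 0.0, 0.0], [0.0, 0.0, 0.0], [0.0, 0.0, 0.0]] slide [[-9.9, 28.8, 36.9], [-10.0, 28.8, 36.9], [-10.0, 28.8, 36.9], [-10.0, 28.8, 36.9], [-10.0, 28.8, 36.9]]
turn [[0.0, 0.0, 0.0], [0.0, 0.0, 0.0]] slide [[-10.0, 28.8, 36.9], [-10.0, 28.8, 36.9]]
```

Call:
jog_arm(turn=[[0, 0, 0], [0, 0, 0], [0, 0, 0], [0, 0, 0], [0, 0, 0]], slide=[[-10, 29, 37], [-10, 29, 37], [-10, 29, 37], [-10, 29, 37], [-10, 29, 37]], grip=[85, 85, 85, 85, 85])

```text
time: 10.85
tool_pos: [0.5562, 0.193, 0.1757]
tcp_rot: [-1.57, -0.037, 0.035]
wrist_force: [0.3, 0.2, 0.9]
width: 0.847
```

Call:
jog_arm(turn=[[0, 0, 0], [0, 0, 0], [0, 0, 0], [0, 0, 0]], slide=[[-10, 29, 37], [-10, 29, 37], [0, 0, 0], [0, 0, 0]], grip=[85, 85, 85, 85])

```text
time: 11.25
tool_pos: [0.5323, 0.2652, 0.1175]
tcp_rot: [-1.572, -0.038, 0.04]
wrist_force: [0.3, 0.4, 0.3]
width: 0.848
```

```bash
python3 look.py wrist w8; python3 plan.py 0.534 0.265 0.018 92.6
```

```text
t 11.3 tool [0.5336 0.2648 0.1188] cam [0.4675 0.2615 0.2433]
px [348  37] n 5540 ztop 0.0233 rect [416.  275.8] [41.8 57.3] 3.9 rgb [245. 239. 238.]
px [484 116] n 6212 ztop 0.0150 rect [462.  377.4] [54.5 54.1] 69.1 rgb [150. 112.  92.]
px [ 82 270] n 25833 ztop 0.0455 rect [593.2  84.6] [ 96.7 190.1] 78.8 rgb [197. 190. 180.]
px [323 207] n 4647 ztop 0.0231 rect [534.  265.8] [57.  57.1] 56.2 rgb [238. 230. 228.]
px [217 281] n 1748 ztop 0.1377 rect [533.4 227. ] [22.9 14.1] 39.6 rgb [73. 71. 71.]
px [427 281] n 1759 ztop 0.1377 rect [529.2 302.5] [14.1 22.6] 54.3 rgb [91. 87. 87.]
px [553 324] n 1919 ztop 0.0953 rect [587.  431.6] [15.2  1.4] 65.8 rgb [61. 59. 59.]
px [499 379] n 363 ztop 0.0902 rect [627.4 385.8] [13.9  1.3] 18.5 rgb [43. 42. 43.]
px [142 380] n 537 ztop 0.0591 rect [674.8 134.4] [15.9  5.5] 2.7 rgb [161. 149. 129.]
t 11.30 pos [0.5336 0.2648 0.1188] yaw 92.8 F [ 0.8  0.1 -0.2] w 0.850 q6 -1.20
N 3 world d [   0.4    0.2 -100.8] total turn [0.    0.003 0.001] slide@start [  0.3 100.8   0.2] slide@end [  0.4 100.8   0.2]
turn [[0.0, 0.001, 0.0], [0.0, 0.001, 0.0], [0.0, 0.001, 0.0]] slide [[0.1, 33.6, 0.1], [0.1, 33.6, 0.1], [0.1, 33.6, 0.1]]
```

View pics/w8.png

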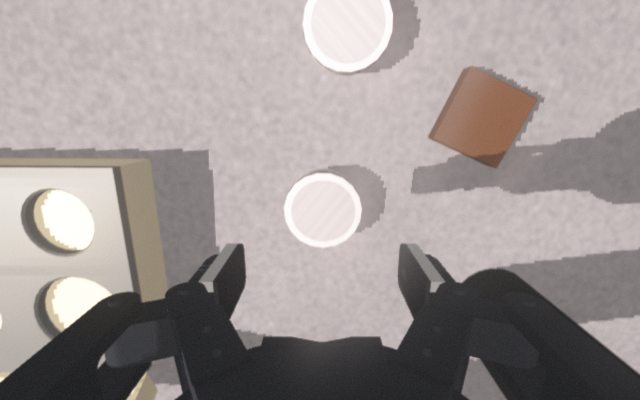

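Close view: large white tin at (323,210), between the fingers; second large tin at the top (348,35), tile at (484,116). Target confirmed, so I'll descend and grip.

Call:
jog_arm(turn=[[0, 0, 0], [0, 0, 0], [0, 0, 0], [0, 0, 0], [0, 0, 0]], slide=[[0, 40, 0], [0, 40, 0], [0, 21, 0], [0, 0, 0], [0, 0, 0]], grip=[85, 85, 85, 85, 50], newtons=30)

```text
time: 11.8
tool_pos: [0.5349, 0.2645, 0.0188]
tcp_rot: [-1.57, -0.038, 0.035]
wrist_force: [-0.7, 0.7, 1.6]
width: 0.701
```

Call:
jog_arm(turn=[[0, 0, 0], [0, 0, 0], [0, 0, 0], [0, 0, 0]], slide=[[0, 0, 0], [0, 0, 0], [0, 0, 0], [0, 0, 0]], grip=[50, 50, 50, 50])

```text
time: 12.2
tool_pos: [0.535, 0.2655, 0.0194]
tcp_rot: [-1.569, -0.042, 0.036]
wrist_force: [0.6, -1.9, 7.6]
width: 0.669
```

Call:
jog_arm(turn=[[0, 0, 0], [0, 0, 0], [0, 0, 0], [0, 0, 0]], slide=[[0, -30, 0], [0, -40, 0], [0, -30, 0], [0, 0, 0]], grip=[50, 50, 50, 50])

```text
time: 12.6
tool_pos: [0.537, 0.267, 0.1233]
tcp_rot: [-1.566, -0.047, 0.031]
wrist_force: [0.7, 0.5, 0.8]
width: 0.665
```

```bash
python3 look.py wrist w9; python3 plan.py 0.6154 0.0899 0.11 92.6
```

```text
t 12.65 tool [0.5353 0.2662 0.1206] cam [0.4708 0.2626 0.2484]
px [344  33] n 4780 ztop 0.0233 rect [418.3 275.9] [37.1 57.5] 3.0 rgb [243. 237. 235.]
px [478 107] n 6019 ztop 0.0150 rect [462.  377.5] [54.7 54.2] 68.9 rgb [148. 111.  92.]
px [ 82 254] n 27788 ztop 0.0455 rect [589.9  85.7] [ 99.4 184.7] 77.3 rgb [201. 194. 184.]
px [321 260] n 15521 ztop 0.1275 rect [533.3 266.8] [61.8 63.9] 46.0 rgb [186. 177. 174.]
px [545 323] n 4755 ztop 0.1184 rect [587.4 424.8] [29.   9.1] 58.2 rgb [48. 46. 46.]
px [132 349] n 124 ztop 0.0457 rect [656.2 123.9] [ 5.7 21.3] 48.5 rgb [166. 159. 155.]
px [512 350] n 127 ztop 0.0951 rect [604.4 386.9] [2.4 4.7] 85.4 rgb [41. 40. 41.]
px [ 20 375] n 636 ztop 0.0485 rect [677.3  26.6] [19.1 50.8] 40.0 rgb [234. 225. 203.]
t 12.65 pos [0.5353 0.2662 0.1206] yaw 92.8 F [ 1.2  0.2 -1.4] w 0.663 q6 -1.20
N 5 world d [  80.1 -176.3  -10.6] total turn [-0.002  0.004  0.006] slide@start [  71.2   10.6 -180.1] slide@end [  72.    10.6 -179.8]
turn [[-0.0, 0.001, 0.001], [-0.0, 0.001, 0.001], [-0.0, 0.001, 0.001], [-0.0, 0.001, 0.001], [-0.0, 0.001, 0.001]] slide [[14.2, 2.1, -36.0], [14.3, 2.1, -36.0], [14.3, 2.1, -36.0], [14.3, 2.1, -36.0], [14.4, 2.1, -36.0]]
```

View pics/w9.png

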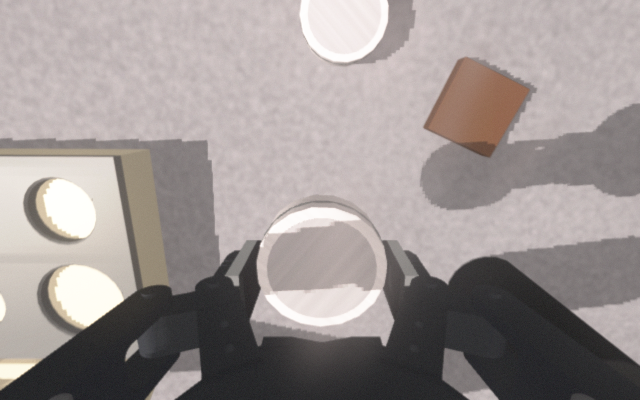

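```bash
cat > hand.py <<'E'
import sys
from h import *
np.set_printoptions(precision=1,suppress=True)
p=dict(np.load(sys.argv[1])); Rad=float(sys.argv[2]); s=bot.read_state(); R=RM(s["tcp_rot"]); t=np.array(s["tool_pos"])
X=(cloud(p)-t)@R*1000
# in-hand points: near tool centre, inside jaws
m=(np.hypot(X[...,0],X[...,2])<Rad+8)&(abs(X[...,2])<Rad-1.5)&(X[...,1]>-15)&(X[...,1]<25)&(p["img"].min(-1)>75)&(p["depth"]>0)
P=X[m]; top=np.percentile(P[:,1],20); T=P[abs(P[:,1]-top)<2.5]
A=np.c_[T[:,[0,2]],np.ones(len(T))]; c=np.linalg.lstsq(A,T[:,1],rcond=None)[0]
(cx,cz),r=cv2.minEnclosingCircle(T[:,[0,2]].astype(np.float32))
xs=np.percentile(T[:,0],[1,99])
print("n",len(T),"top tool-y %.1f"%top,"bottom est tool-y %.1f"%(top+22),"circle x %.1f z %.1f r %.1f"%(cx,cz,r),"x range",xs,"mid",xs.mean(),"tilt deg",np.degrees(c[:2]))
E
python3 hand.py w9.npz 29
```

```text
n 12154 top tool-y -6.0 bottom est tool-y 16.0 circle x 1.4 z 0.3 r 29.2 x range [-26.2  27.5] mid 0.6430462229434664 tilt deg [-0.1 -0.1]
```

Call:
jog_arm(turn=[[0, 0, 0.001], [0, 0, 0.001], [0, 0, 0.001], [0, 0, 0.001], [0, 0, 0]], slide=[[14, 4, -36], [14, 4, -36], [14, 4, -36], [14, 4, -36], [14, 4, -36]], grip=[50, 50, 50, 50, 50])

```text
time: 13.15
tool_pos: [0.6108, 0.0873, 0.0948]
tcp_rot: [-1.571, -0.033, 0.045]
wrist_force: [0.7, 0.2, -1.4]
width: 0.667
```

Call:
jog_arm(turn=[[0, 0, 0]], slide=[[0, 0, 0]], grip=[50])

```text
time: 13.25
tool_pos: [0.6119, 0.0845, 0.0945]
tcp_rot: [-1.572, -0.03, 0.041]
wrist_force: [0.1, 0.8, -0.8]
width: 0.662
```

```bash
python3 plan.py 0.6147 0.0900 0.058 92.6
```

```text
t 13.25 pos [0.6119 0.0845 0.0945] yaw 92.6 F [ 0.1  0.8 -0.8] w 0.662 q6 -1.52
N 1 world d [  2.8   5.5 -36.5] total turn [ 0.002 -0.    -0.007] slide@start [ 3.3 36.5  5.4] slide@end [ 3.1 36.5  5.4]
turn [[0.002, -0.0, -0.007]] slide [[3.3, 36.5, 5.4]]
```

Call:
jog_arm(turn=[[0, 0, -0.006], [0, 0, 0], [0, 0, 0], [0, 0, 0]], slide=[[3, 20, 5], [0, 5, 0], [0, 0, 0], [0, 0, 0]], grip=[50, 50, 50, 50])

```text
time: 13.65
tool_pos: [0.6139, 0.0944, 0.0716]
tcp_rot: [-1.571, -0.04, 0.039]
wrist_force: [0.0, -0.4, -0.4]
width: 0.662
```

```bash
python3 plan.py 0.6147 0.0900 0.058 92.6;python3 look.py top t10 .5;  python3 plan.py 0.6147 0.0900 0.058 92.6; python3 look.py scene s10 .5; python3 plan.py 0.6147 0.0900 0.058 92.6
python3 - <<'E'
import cv2
a=cv2.imread("pics/s10.png")[150:260,200:400]; cv2.imwrite("pics/s10c.png",cv2.resize(a,None,fx=4,fy=4))
E
```

```text
t 13.65 pos [0.6139 0.0944 0.0716] yaw 92.9 F [ 0.  -0.4 -0.4] w 0.662 q6 -1.51
N 1 world d [  0.8  -4.4 -13.6] total turn [0.    0.005 0.   ] slide@start [ 0.6 13.6 -4.4] slide@end [ 0.6 13.6 -4.4]
turn [[0.0, 0.005, 0.0]] slide [[0.6, 13.6, -4.4]]
t 13.7 tool [0.6145 0.0944 0.0722] cam [0.4739 0.0384 1.0577]
t 13.70 pos [0.6145 0.0944 0.0722] yaw 92.9 F [ 0.2 -0.5 -0.4] w 0.666 q6 -1.51
N 1 world d [  0.2  -4.4 -14.2] total turn [0.    0.005 0.002] slide@start [ 0.  14.2 -4.4] slide@end [ 0.  14.2 -4.4]
turn [[0.0, 0.005, 0.002]] slide [[0.0, 14.2, -4.4]]
t 13.75 tool [0.6149 0.0944 0.0727] cam [1.365  0.3966 0.7521]
t 13.75 pos [0.6149 0.0944 0.0727] yaw 92.9 F [-0.  -0.6 -0.8] w 0.667 q6 -1.51
N 1 world d [ -0.2  -4.4 -14.7] total turn [-0.     0.005  0.003] slide@start [-0.4 14.7 -4.4] slide@end [-0.4 14.7 -4.4]
turn [[-0.0, 0.005, 0.003]] slide [[-0.4, 14.7, -4.4]]
```

View pics/s10c.png

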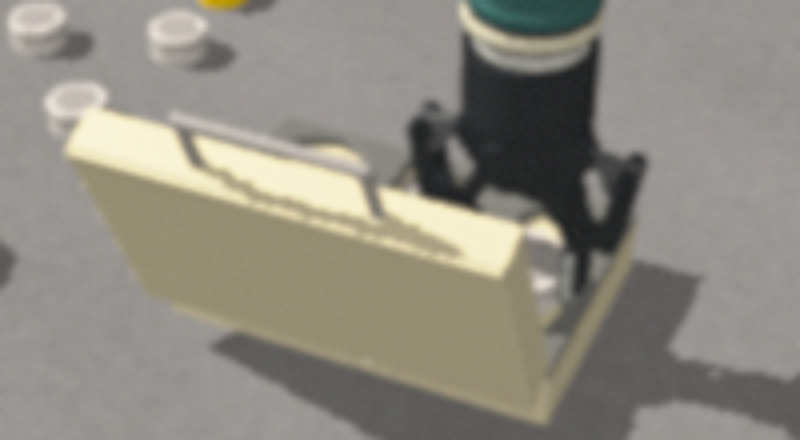

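Call:
jog_arm(turn=[[0, 0.005, 0], [0, 0, 0], [0, 0, 0], [0, 0, 0], [0, 0, 0]], slide=[[0, 7, -4.4], [0, 0, 0], [0, 0, 0], [0, 0, 0], [0, 0, 0]], grip=[50, 50, 50, 50, 50])

```text
time: 14.25
tool_pos: [0.615, 0.0895, 0.0653]
tcp_rot: [-1.57, -0.036, 0.033]
wrist_force: [-1.0, -1.5, -0.4]
width: 0.667
```

```bash
python3 plan.py 0.6147 0.0900 0.058 92.6
```

```text
t 14.25 pos [0.615  0.0895 0.0653] yaw 92.5 F [-1.  -1.5 -0.4] w 0.667 q6 -1.51
N 1 world d [-0.3  0.5 -7.3] total turn [-0.    -0.001  0.002] slide@start [-0.3  7.3  0.6] slide@end [-0.3  7.3  0.6]
turn [[-0.0, -0.001, 0.002]] slide [[-0.3, 7.3, 0.6]]
```

Positioned within 0.5 mm. Next I lower it into the recess while watching the force.

Call:
jog_arm(turn=[[0, 0, 0], [0, 0, 0], [0, 0, 0], [0, 0, 0], [0, 0, 0]], slide=[[0, 4, 0.5], [0, 3, 0], [0, 2, 0], [0, 0, 0], [0, 0, 0]], grip=[50, 50, 50, 50, 50])

```text
time: 14.75
tool_pos: [0.6153, 0.0902, 0.0577]
tcp_rot: [-1.57, -0.037, 0.033]
wrist_force: [-2.7, -0.1, 8.2]
width: 0.664
```

```bash
python3 plan.py 0.6147 0.0900 0.058 92.6
```

```text
t 14.75 pos [0.6153 0.0902 0.0577] yaw 92.5 F [-2.7 -0.1  8.2] w 0.664 q6 -1.51
N 1 world d [-0.6 -0.2  0.3] total turn [-0.    -0.001  0.003] slide@start [-0.6 -0.3 -0.1] slide@end [-0.6 -0.3 -0.1]
turn [[-0.0, -0.001, 0.003]] slide [[-0.6, -0.3, -0.1]]
```

Call:
jog_arm(turn=[[0, 0, 0], [0, 0, 0], [0, 0, 0], [0, 0, 0], [0, 0, 0]], slide=[[0, 0, 0], [0, 0, 0], [0, 0, 0], [0, -15, 0], [0, -40, 0]], grip=[78, 78, 80, 80, 80])

```text
time: 15.25
tool_pos: [0.611, 0.0895, 0.1075]
tcp_rot: [-1.571, -0.029, 0.041]
wrist_force: [0.2, 0.6, -0.2]
width: 0.801
```

Call:
jog_arm(turn=[[0, 0, 0], [0, 0, 0], [0, 0, 0], [0, 0, 0]], slide=[[0, -30, 0], [0, 0, 0], [0, 0, 0], [0, 0, 0]], grip=[85, 85, 85, 85])

```text
time: 15.65
tool_pos: [0.6138, 0.0899, 0.1403]
tcp_rot: [-1.571, -0.035, 0.035]
wrist_force: [0.7, -0.6, -0.2]
width: 0.851
```

```bash
python3 look.py wrist w11; python3 plan.py 0.408 0.274 0.12 92.6
```

```text
t 15.7 tool [0.6135 0.0898 0.1397] cam [0.5488 0.0864 0.266 ]
px [195 216] n 93324 ztop 0.0591 rect [653.1   8.7] [121.  250.7] 4.6 rgb [178. 169. 158.]
px [408 267] n 250 ztop 0.1393 rect [612.3 125.8] [ 6.3 23. ] 76.8 rgb [77. 73. 70.]
px [592 333] n 3808 ztop 0.0795 rect [700.9 314.9] [ 8.7 23.6] 41.8 rgb [138. 142. 140.]
px [155 378] n 1560 ztop 0.1086 rect [723.6 -11.8] [ 5.5 33.6] 2.2 rgb [149. 137. 117.]
t 15.70 pos [0.6135 0.0898 0.1397] yaw 92.5 F [ 0.4  0.5 -0.5] w 0.849 q6 -1.51
N 6 world d [-205.5  184.2  -19.7] total turn [ 0.    -0.001 -0.001] slide@start [-197.2   19.8  193.1] slide@end [-196.9   19.7  193.3]
turn [[0.0, -0.0, -0.0], [0.0, -0.0, -0.0], [0.0, -0.0, -0.0], [0.0, -0.0, -0.0], [0.0, -0.0, -0.0]] slide [[-32.9, 3.3, 32.2], [-32.9, 3.3, 32.2], [-32.8, 3.3, 32.2], [-32.8, 3.3, 32.2], [-32.8, 3.3, 32.2]]
turn [[0.0, -0.0, -0.0]] slide [[-32.8, 3.3, 32.2]]
```

View pics/w11.png

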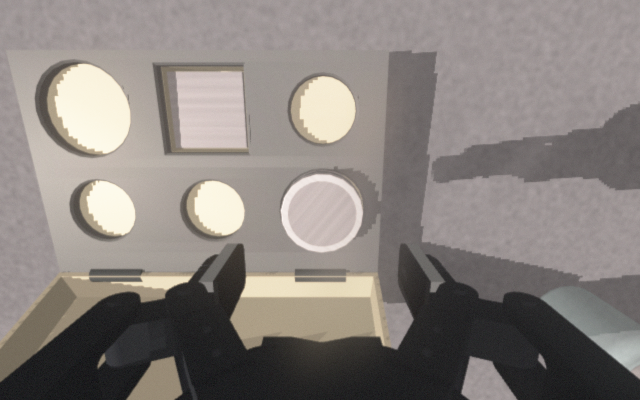

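```bash
cat > chk.py <<'E'
import sys
from h import *
np.set_printoptions(precision=2,suppress=True)
p=dict(np.load(sys.argv[1])); x,y,r=[float(a) for a in sys.argv[2:5]]; zmin=float(sys.argv[5]) if len(sys.argv)>5 else .05
X=cloud(p); m=(np.hypot(X[...,0]-x,X[...,1]-y)<r+.008)&(X[...,2]>zmin)&(X[...,2]<zmin+.03)&(p["depth"]>0)
P=X[m]; zt=np.median(P[:,2]); T=P[abs(P[:,2]-zt)<.006]
A=np.c_[T[:,:2],np.ones(len(T))]; c=np.linalg.lstsq(A,T[:,2],rcond=None)[0]
(cx,cy),rr=cv2.minEnclosingCircle((T[:,:2]*1000).astype(np.float32))
print("n",len(T),"top z mm %.1f"%(zt*1000),"centre %.1f %.1f r %.1f"%(cx,cy,rr),"tilt deg",np.degrees(c[:2]))
E
python3 chk.py w11.npz .6155 .09 .029; python3 rec.py w11.npz
```

```text
n 5092 top z mm 59.2 centre 614.9 89.8 r 29.1 tilt deg [0.43 0.01]
w11.npz
insert z mm 44.962986417950034 floor 36.81513287738086
 px [ 84 109] mean [551.2 -74.8] rect [552.2 -74.7] [59.7 60.4] 60.3 local -42.20030708513854 -80.09231704357761 floorz 37.094140726303735
 px [203 109] mean [547.5   6.3] rect [548.5   6.1] [57.7 57.3] 2.6 local -42.521363749175244 1.0390285635017704 floorz 36.0006785750841
 px [323 110] mean [544.3  87.3] rect [544.7  87.3] [44.7 45. ] 39.3 local -42.284989401930076 82.15612633309527 floorz 37.120860720567265
 px [104 210] mean [622.7 -71.6] rect [623.2 -71.9] [44.1 44.5] 82.1 local 29.397836462027485 -79.88109018205206 floorz 37.06555066807135
 px [214 210] mean [619.1   9.5] rect [619.6   9.4] [43.8 44.5] 88.8 local 29.167618276480425 1.2872076195712479 floorz 37.05914872988741
```

Placed tin seated: top at 59.2 mm (37 + 22), level. Next is the second large tin.

Call:
jog_arm(turn=[[0, 0, 0], [0, 0, 0], [0, 0, 0], [0, 0, 0], [0, 0, 0]], slide=[[-33, 3, 32], [-33, 3, 32], [-33, 3, 32], [-33, 3, 32], [-33, 3, 32]], grip=[85, 85, 85, 85, 85])

```text
time: 16.2
tool_pos: [0.4403, 0.2428, 0.1241]
tcp_rot: [-1.572, -0.034, 0.035]
wrist_force: [-0.1, 1.2, 0.4]
width: 0.85
```

Call:
jog_arm(turn=[[0, 0, 0], [0, 0, 0], [0, 0, 0], [0, 0, 0]], slide=[[-32, 3, 33], [0, 0, 0], [0, 0, 0], [0, 0, 0]], grip=[85, 85, 85, 85])

```text
time: 16.6
tool_pos: [0.4097, 0.2735, 0.1222]
tcp_rot: [-1.571, -0.036, 0.033]
wrist_force: [0.7, 1.0, 0.4]
width: 0.85
```

```bash
python3 look.py wrist w12|head -8;python3 chk.py w12.npz .408 .276 .029 .017; python3 plan.py 0.408 0.275 0.019 92.6
```

```text
t 16.65 tool [0.4101 0.2734 0.1224] cam [0.3445 0.2702 0.2478]
px [325 201] n 4508 ztop 0.0231 rect [407.8 275.3] [57.4 57. ] 3.9 rgb [229. 220. 217.]
px [443 270] n 3535 ztop 0.1351 rect [406.9 310.6] [14.6 22.7] 55.3 rgb [113.  89.  78.]
px [219 279] n 1398 ztop 0.1382 rect [410.5 235.3] [22.9 13.8] 39.5 rgb [71. 68. 69.]
px [ 52 339] n 4396 ztop 0.0452 rect [514.3  48.9] [35.4 63.8] 40.7 rgb [158. 149. 137.]
px [149 379] n 1070 ztop 0.0443 rect [570.  126.7] [22.4 12. ] 1.2 rgb [130. 121. 106.]
px [477 390] n 395 ztop 0.0228 rect [585.7 424.8] [29.9  4.8] 78.9 rgb [29. 29. 29.]
n 4382 top z mm 22.2 centre 407.8 275.3 r 29.0 tilt deg [ 0.18 -0.03]
t 16.65 pos [0.4101 0.2734 0.1224] yaw 92.5 F [-0.6  0.5  0.6] w 0.851 q6 -1.07
N 3 world d [  -2.1    1.6 -103.4] total turn [ 0.001 -0.002  0.002] slide@start [ -2.2 103.4   1.8] slide@end [ -2.  103.4   1.7]
turn [[0.0, -0.001, 0.001], [0.0, -0.001, 0.001], [0.0, -0.001, 0.001]] slide [[-0.7, 34.5, 0.6], [-0.7, 34.5, 0.6], [-0.7, 34.5, 0.6]]
```

Call:
jog_arm(turn=[[0, 0, 0], [0, 0, 0], [0, 0, 0], [0, 0, 0], [0, 0, 0]], slide=[[-2.5, 40, 1.5], [0, 40, 0], [0, 22, 0], [0, 0, 0], [0, 0, 0]], grip=[85, 85, 85, 85, 50], newtons=30)

```text
time: 17.15
tool_pos: [0.4079, 0.2748, 0.0207]
tcp_rot: [-1.571, -0.034, 0.032]
wrist_force: [-0.7, 1.3, 1.5]
width: 0.702
```

Call:
jog_arm(turn=[[0, 0, 0], [0, 0, 0], [0, 0, 0], [0, 0, 0]], slide=[[0, 0, 0], [0, 0, 0], [0, 0, 0], [0, 0, 0]], grip=[50, 50, 50, 50])

```text
time: 17.55
tool_pos: [0.4076, 0.2758, 0.0216]
tcp_rot: [-1.57, -0.037, 0.032]
wrist_force: [-0.2, 0.3, -1.2]
width: 0.666
```

Call:
jog_arm(turn=[[0, 0, 0], [0, 0, 0], [0, 0, 0], [0, 0, 0], [0, 0, 0]], slide=[[0, -30, 0], [0, -40, 0], [0, -20, 0], [0, 0, 0], [0, 0, 0]], grip=[50, 50, 50, 50, 50])

```text
time: 18.05
tool_pos: [0.4069, 0.2756, 0.1109]
tcp_rot: [-1.57, -0.037, 0.033]
wrist_force: [0.2, -0.4, -1.0]
width: 0.664
```

```bash
python3 look.py wrist w13|head -1; python3 hand.py w13.npz 29; python3 plan.py 0.551 -0.076 0.11 92.6
```

```text
t 18.1 tool [0.4061 0.275  0.1098] cam [0.3415 0.272  0.2364]
n 11806 top tool-y -2.4 bottom est tool-y 19.6 circle x 0.9 z 0.0 r 29.3 x range [-26.6  27.2] mid 0.29203649134348275 tilt deg [-0.1 -0.1]
t 18.10 pos [0.4061 0.275  0.1098] yaw 92.5 F [-0.3  0.3 -0.7] w 0.666 q6 -1.07
N 8 world d [ 1.449e+02 -3.510e+02  2.000e-01] total turn [ 0.001 -0.001  0.001] slide@start [ 1.292e+02  1.000e-01 -3.571e+02] slide@end [ 1.289e+02 -2.000e-01 -3.572e+02]
turn [[0.0, -0.0, 0.0], [0.0, -0.0, 0.0], [0.0, -0.0, 0.0], [0.0, -0.0, 0.0], [0.0, -0.0, 0.0]] slide [[16.2, 0.0, -44.6], [16.1, 0.0, -44.6], [16.1, 0.0, -44.6], [16.1, 0.0, -44.6], [16.1, -0.0, -44.6]]
turn [[0.0, -0.0, 0.0], [0.0, -0.0, 0.0], [0.0, -0.0, 0.0]] slide [[16.1, -0.0, -44.6], [16.1, -0.0, -44.7], [16.1, -0.0, -44.7]]
```

Call:
jog_arm(turn=[[0, 0, 0], [0, 0, 0], [0, 0, 0], [0, 0, 0], [0, 0, 0]], slide=[[16, 0, -44], [16, 0, -45], [16, 0, -45], [16, 0, -45], [16, 0, -45]], grip=[50, 50, 50, 50, 50])

```text
time: 18.6
tool_pos: [0.4954, 0.0534, 0.1087]
tcp_rot: [-1.571, -0.034, 0.036]
wrist_force: [0.4, 1.3, -0.1]
width: 0.668
```

Call:
jog_arm(turn=[[0, 0, 0], [0, 0, 0], [0, 0, 0], [0, 0, 0], [0, 0, 0]], slide=[[16, 8, -44], [16, 8, -44], [16, 8, -44], [0, 5, 0], [0, 0, 0]], grip=[50, 50, 50, 50, 50])

```text
time: 19.1
tool_pos: [0.5483, -0.0751, 0.0788]
tcp_rot: [-1.569, -0.03, 0.036]
wrist_force: [-0.9, 0.9, -1.0]
width: 0.664
```

Call:
jog_arm(turn=[[0, 0, 0], [0, 0, 0], [0, 0, 0]], slide=[[0, 0, 0], [0, 0, 0], [0, 0, 0]], grip=[50, 50, 50])

```text
time: 19.4
tool_pos: [0.5503, -0.0732, 0.0821]
tcp_rot: [-1.57, -0.038, 0.035]
wrist_force: [-1.5, -0.3, -1.4]
width: 0.668
```

```bash
python3 plan.py 0.5507 -0.076 0.068 92.6
```

```text
t 19.40 pos [ 0.5503 -0.0732  0.0821] yaw 92.6 F [-1.5 -0.3 -1.4] w 0.668 q6 -1.79
N 1 world d [  0.4  -2.8 -14.1] total turn [-0.     0.001  0.002] slide@start [ 0.3 14.1 -2.8] slide@end [ 0.3 14.1 -2.8]
turn [[-0.0, 0.001, 0.002]] slide [[0.3, 14.1, -2.8]]
```

Call:
jog_arm(turn=[[0, 0, 0], [0, 0, 0], [0, 0, 0], [0, 0, 0], [0, 0, 0]], slide=[[0.3, 12, -2.7], [0, 0, 0], [0, 0, 0], [0, 0, 0], [0, 0, 0]], grip=[50, 50, 50, 50, 50])

```text
time: 19.9
tool_pos: [0.5512, -0.0772, 0.0702]
tcp_rot: [-1.571, -0.037, 0.033]
wrist_force: [-0.3, 0.6, -1.3]
width: 0.667
```

```bash
python3 plan.py 0.5507 -0.076 0.0605 92.6
```

```text
t 19.90 pos [ 0.5512 -0.0772  0.0702] yaw 92.5 F [-0.3  0.6 -1.3] w 0.667 q6 -1.80
N 1 world d [-0.5  1.2 -9.7] total turn [ 0.    -0.001  0.002] slide@start [-0.4  9.7  1.2] slide@end [-0.4  9.7  1.2]
turn [[0.0, -0.001, 0.002]] slide [[-0.4, 9.7, 1.2]]
```

Call:
jog_arm(turn=[[0, 0, 0], [0, 0, 0], [0, 0, 0], [0, 0, 0], [0, 0, 0]], slide=[[-0.4, 3, 1], [0, 3, 0], [0, 3, 0], [0, 1, 0], [0, 0, 0]], grip=[50, 50, 50, 50, 50])

```text
time: 20.4
tool_pos: [0.5503, -0.0762, 0.0596]
tcp_rot: [-1.57, -0.036, 0.034]
wrist_force: [0.0, 0.3, -0.0]
width: 0.662
```

```bash
python3 plan.py 0.5507 -0.076 0.0605 92.6
```

```text
t 20.40 pos [ 0.5503 -0.0762  0.0596] yaw 92.5 F [ 0.   0.3 -0. ] w 0.662 q6 -1.80
N 1 world d [0.4 0.2 0.9] total turn [-0.    -0.001  0.001] slide@start [ 0.4 -0.9  0.2] slide@end [ 0.4 -0.9  0.2]
turn [[-0.0, -0.001, 0.001]] slide [[0.4, -0.9, 0.2]]
```

Call:
jog_arm(turn=[[0, 0, 0], [0, 0, 0], [0, 0, 0], [0, 0, 0], [0, 0, 0]], slide=[[0, 1, 0], [0, 0, 0], [0, 0, 0], [0, -15, 0], [0, -40, 0]], grip=[50, 78, 80, 80, 80])

```text
time: 20.9
tool_pos: [0.547, -0.0756, 0.1114]
tcp_rot: [-1.569, -0.03, 0.04]
wrist_force: [1.1, 0.6, -0.7]
width: 0.802
```

Call:
jog_arm(turn=[[0, 0, 0], [0, 0, 0], [0, 0, 0], [0, 0, 0]], slide=[[0, -30, 0], [0, 0, 0], [0, 0, 0], [0, 0, 0]], grip=[70, 70, 70, 70])

```text
time: 21.3
tool_pos: [0.5497, -0.0761, 0.1435]
tcp_rot: [-1.57, -0.035, 0.034]
wrist_force: [0.4, -0.1, -0.4]
width: 0.704
```

```bash
python3 look.py wrist w14|head -1;python3 chk.py w14.npz .551 -.076 .029;  python3 look.py top t14|tail -12; python3 plan.py 0.535 -0.2815 0.12 92.6
```

```text
t 21.35 tool [ 0.5493 -0.076   0.1429] cam [ 0.4846 -0.0796  0.2692]
n 4947 top z mm 59.2 centre 550.6 -76.7 r 29.1 tilt deg [0.35 0.02]
t 21.4 tool [ 0.5492 -0.076   0.1426] cam [0.4739 0.0384 1.0577]
px [468 113] n 863 ztop 0.0853 rect [ 718.7 -348.6] [69.7 69.5] 83.8 rgb [85. 80. 79.]
px [320 153] n 8653 ztop 0.1153 rect [637.3   7.5] [198.  249.6] 2.5 rgb [131. 124. 109.]
px [186 119] n 879 ztop 0.1062 rect [723.6 327.9] [55.2 54.9] 43.4 rgb [167. 166. 161.]
px [148 162] n 1203 ztop 0.1209 rect [617.5 416.5] [65.3 67.8] 0.1 rgb [18. 18. 19.]
px [441 191] n 162 ztop 0.0247 rect [ 533.6 -286.5] [33.6 36.5] 43.1 rgb [194. 185. 180.]
px [475 221] n 252 ztop 0.0244 rect [ 458.9 -371.9] [38.9 40.8] 18.0 rgb [183. 175. 170.]
px [174 228] n 498 ztop 0.0158 rect [461.4 375. ] [54.2 54.3] 68.4 rgb [56. 36. 23.]
px [440 236] n 124 ztop 0.0247 rect [ 422.8 -280.1] [37.3 23. ] 2.9 rgb [195. 186. 181.]
t 21.40 pos [ 0.5492 -0.076   0.1426] yaw 92.5 F [0.3 0.4 0. ] w 0.700 q6 -1.80
N 5 world d [ -14.2 -205.5  -22.6] total turn [-0.001 -0.001 -0.001] slide@start [ -23.3   22.5 -204.7] slide@end [ -23.5   22.6 -204.6]
turn [[-0.0, -0.0, -0.0], [-0.0, -0.0, -0.0], [-0.0, -0.0, -0.0], [-0.0, -0.0, -0.0], [-0.0, -0.0, -0.0]] slide [[-4.7, 4.5, -40.9], [-4.7, 4.5, -40.9], [-4.7, 4.5, -40.9], [-4.7, 4.5, -40.9], [-4.7, 4.5, -40.9]]
```

View pics/w14.png

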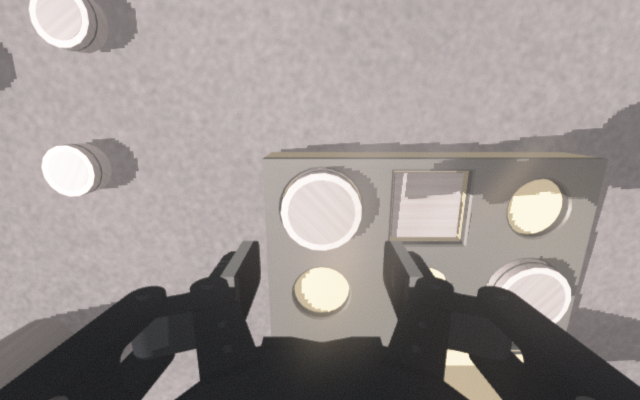

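Second large tin seated (top 59.2 mm). Now the small tins.

Call:
jog_arm(turn=[[0, 0, 0], [0, 0, 0], [0, 0, 0], [0, 0, 0], [0, 0, 0]], slide=[[-5, 4, -41], [-5, 4, -41], [-5, 4, -41], [-5, 4, -41], [-4, 4, -41]], grip=[70, 70, 70, 70, 70])

```text
time: 21.9
tool_pos: [0.5343, -0.2831, 0.1222]
tcp_rot: [-1.569, -0.035, 0.035]
wrist_force: [1.3, -0.1, 1.0]
width: 0.702
```

Call:
jog_arm(turn=[[0, 0, 0], [0, 0, 0], [0, 0, 0], [0, 0, 0]], slide=[[0, 0, 0], [0, 0, 0], [0, 0, 0], [0, 0, 0]], grip=[70, 70, 70, 70])

```text
time: 22.3
tool_pos: [0.5354, -0.2807, 0.1235]
tcp_rot: [-1.57, -0.037, 0.035]
wrist_force: [0.1, -0.1, -0.9]
width: 0.695
```

```bash
python3 look.py wrist w15|head -8;python3 chk.py w15.npz .536 -.281 .021 .017; python3 plan.py 0.536 -0.281 0.018 92.6
```

```text
t 22.35 tool [ 0.5356 -0.2807  0.1237] cam [ 0.4703 -0.2844  0.2491]
px [347  46] n 3424 ztop 0.0232 rect [ 423.8 -268.8] [41.2 40.7] 2.4 rgb [238. 231. 229.]
px [201  95] n 3249 ztop 0.0231 rect [ 460.5 -370.4] [41.4 41.1] 73.1 rgb [230. 222. 220.]
px [321 203] n 2378 ztop 0.0230 rect [ 535.7 -281.6] [40.8 40.5] 3.9 rgb [229. 220. 217.]
px [572 285] n 19470 ztop 0.0593 rect [552.3 -86.2] [57.7 40.6] 13.6 rgb [187. 178. 167.]
px [236 277] n 1327 ztop 0.1380 rect [ 535.9 -312.5] [22.9 14.1] 39.8 rgb [74. 71. 71.]
px [407 276] n 1310 ztop 0.1379 rect [ 532.8 -249.9] [13.9 22.5] 54.6 rgb [93. 89. 89.]
px [517 352] n 116 ztop 0.0415 rect [ 648.6 -115.1] [9.  2.1] 11.3 rgb [179. 169. 149.]
n 2256 top z mm 22.1 centre 536.0 -281.4 r 20.9 tilt deg [ 0.61 -0.05]
t 22.35 pos [ 0.5356 -0.2807  0.1237] yaw 92.6 F [-0.  -0.6  0.3] w 0.701 q6 -2.14
N 3 world d [   0.4   -0.3 -105.7] total turn [-0.     0.     0.002] slide@start [  0.2 105.7  -0.3] slide@end [  0.4 105.7  -0.3]
turn [[-0.0, 0.0, 0.001], [-0.0, 0.0, 0.001], [-0.0, 0.0, 0.001]] slide [[0.1, 35.2, -0.1], [0.1, 35.2, -0.1], [0.1, 35.2, -0.1]]
```

View pics/w15.png

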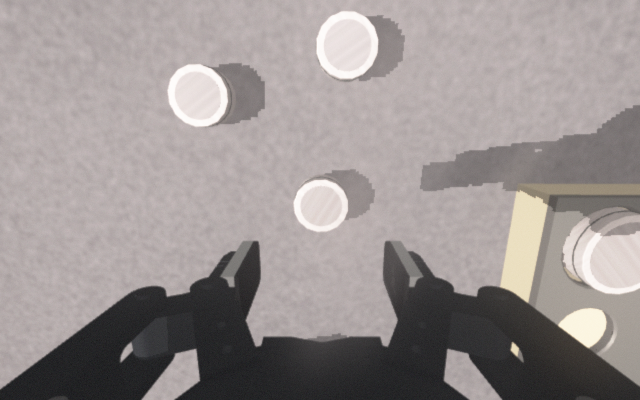

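Small white tin at (321,203), centred between the jaws. The other two white tins are at (201,95) and (347,46).

Call:
jog_arm(turn=[[0, 0, 0], [0, 0, 0], [0, 0, 0], [0, 0, 0], [0, 0, 0]], slide=[[0, 40, 0], [0, 40, 0], [0, 22, 0], [0, 0, 0], [0, 0, 0]], grip=[70, 70, 70, 70, 35], newtons=30)

```text
time: 22.85
tool_pos: [0.536, -0.2813, 0.0222]
tcp_rot: [-1.57, -0.037, 0.034]
wrist_force: [0.8, -0.3, -0.0]
width: 0.547
```

Call:
jog_arm(turn=[[0, 0, 0], [0, 0, 0], [0, 0, 0], [0, 0, 0]], slide=[[0, 0, 0], [0, 0, 0], [0, 0, 0], [0, 0, 0]], grip=[35, 35, 35, 35])

```text
time: 23.25
tool_pos: [0.5366, -0.2826, 0.0232]
tcp_rot: [-1.572, -0.038, 0.032]
wrist_force: [-0.9, -0.0, 3.3]
width: 0.476
```

Call:
jog_arm(turn=[[0, 0, 0], [0, 0, 0], [0, 0, 0], [0, 0, 0], [0, 0, 0]], slide=[[0, -30, 0], [0, -40, 0], [0, -20, 0], [0, 0, 0], [0, 0, 0]], grip=[35, 35, 35, 35, 35])

```text
time: 23.75
tool_pos: [0.5356, -0.2822, 0.1121]
tcp_rot: [-1.571, -0.037, 0.032]
wrist_force: [-0.6, 0.4, -1.3]
width: 0.475
```

```bash
python3 look.py wrist w16|head -1; python3 hand.py w16.npz 21; python3 plan.py 0.6222 -0.0728 0.09 92.6
```

```text
t 23.8 tool [ 0.5347 -0.2817  0.1108] cam [ 0.4702 -0.2856  0.2377]
n 6040 top tool-y -0.8 bottom est tool-y 21.2 circle x 1.2 z 0.5 r 22.5 x range [-19.4  19.5] mid 0.0637635666226668 tilt deg [-0.1  0. ]
t 23.80 pos [ 0.5347 -0.2817  0.1108] yaw 92.5 F [-1.   0.9 -1. ] w 0.476 q6 -2.14
N 5 world d [ 87.5 208.9 -20.8] total turn [-0.001 -0.001  0.001] slide@start [ 96.6  21.1 204.8] slide@end [ 96.9  20.8 204.7]
turn [[-0.0, -0.0, 0.0], [-0.0, -0.0, 0.0], [-0.0, -0.0, 0.0], [-0.0, -0.0, 0.0], [-0.0, -0.0, 0.0]] slide [[19.3, 4.2, 41.0], [19.3, 4.2, 41.0], [19.3, 4.2, 41.0], [19.4, 4.2, 40.9], [19.4, 4.2, 40.9]]
```

Call:
jog_arm(turn=[[0, 0, 0], [0, 0, 0], [0, 0, 0], [0, 0, 0], [0, 0, 0]], slide=[[20, 4, 41], [20, 4, 41], [20, 4, 41], [19, 4, 41], [18, 4, 41]], grip=[35, 35, 35, 35, 35])

```text
time: 24.3
tool_pos: [0.6222, -0.0711, 0.0893]
tcp_rot: [-1.57, -0.033, 0.036]
wrist_force: [1.3, -0.6, -1.1]
width: 0.475
```

Call:
jog_arm(turn=[[0, 0, 0], [0, 0, 0], [0, 0, 0], [0, 0, 0], [0, 0, 0]], slide=[[0, 10, 0], [0, 0, 0], [0, 0, 0], [0, 0, 0], [0, 0, 0]], grip=[35, 35, 35, 35, 35])

```text
time: 24.8
tool_pos: [0.6233, -0.0744, 0.0824]
tcp_rot: [-1.571, -0.035, 0.031]
wrist_force: [0.8, -0.2, 0.5]
width: 0.478
```

```bash
python3 plan.py 0.6224 -0.073 0.0615 92.6
```

```text
t 24.80 pos [ 0.6233 -0.0744  0.0824] yaw 92.4 F [ 0.8 -0.2  0.5] w 0.478 q6 -1.77
N 1 world d [ -0.9   1.4 -20.9] total turn [ 0.    -0.003  0.002] slide@start [-0.8 20.9  1.4] slide@end [-0.8 20.9  1.4]
turn [[0.0, -0.003, 0.002]] slide [[-0.8, 20.9, 1.4]]
```

Call:
jog_arm(turn=[[0, 0, 0], [0, 0, 0], [0, 0, 0], [0, 0, 0], [0, 0, 0]], slide=[[-0.8, 13, 1.4], [0, 0, 0], [0, 0, 0], [0, 0, 0], [0, 0, 0]], grip=[35, 35, 35, 35, 35])

```text
time: 25.3
tool_pos: [0.6225, -0.0716, 0.0692]
tcp_rot: [-1.57, -0.036, 0.033]
wrist_force: [-0.5, -0.2, 0.2]
width: 0.473
```

```bash
python3 plan.py 0.6224 -0.073 0.0605 92.6
```

```text
t 25.30 pos [ 0.6225 -0.0716  0.0692] yaw 92.5 F [-0.5 -0.2  0.2] w 0.473 q6 -1.77
N 1 world d [-0.1 -1.4 -8.7] total turn [-0.    -0.001  0.002] slide@start [-0.2  8.7 -1.4] slide@end [-0.2  8.7 -1.4]
turn [[-0.0, -0.001, 0.002]] slide [[-0.2, 8.7, -1.4]]
```

Call:
jog_arm(turn=[[0, 0, 0], [0, 0, 0], [0, 0, 0], [0, 0, 0], [0, 0, 0]], slide=[[0, 3, -1], [0, 3, 0], [0, 3, 0], [0, 0, 0], [0, 0, 0]], grip=[35, 35, 35, 35, 35])

```text
time: 25.8
tool_pos: [0.6228, -0.0726, 0.0605]
tcp_rot: [-1.57, -0.036, 0.033]
wrist_force: [-1.7, 0.8, 4.0]
width: 0.476
```

```bash
python3 plan.py 0.6224 -0.073 0.0605 92.6
```

```text
t 25.80 pos [ 0.6228 -0.0726  0.0605] yaw 92.5 F [-1.7  0.8  4. ] w 0.476 q6 -1.77
N 1 world d [-0.4 -0.4 -0. ] total turn [ 0.    -0.001  0.002] slide@start [-0.4  0.  -0.4] slide@end [-0.4  0.  -0.4]
turn [[0.0, -0.001, 0.002]] slide [[-0.4, 0.0, -0.4]]
```

Call:
jog_arm(turn=[[0, 0, 0], [0, 0, 0], [0, 0, 0], [0, 0, 0], [0, 0, 0]], slide=[[-0.4, 0, 0], [0, 0, 0], [0, 0, 0], [0, -15, 0], [0, -40, 0]], grip=[35, 60, 65, 65, 65])

```text
time: 26.3
tool_pos: [0.6183, -0.0721, 0.1114]
tcp_rot: [-1.569, -0.029, 0.041]
wrist_force: [0.1, 0.4, -0.2]
width: 0.649
```

Call:
jog_arm(turn=[[0, 0, 0], [0, 0, 0], [0, 0, 0], [0, 0, 0]], slide=[[0, -30, 0], [0, 0, 0], [0, 0, 0], [0, 0, 0]], grip=[70, 70, 70, 70])

```text
time: 26.7
tool_pos: [0.6212, -0.0725, 0.1443]
tcp_rot: [-1.57, -0.035, 0.035]
wrist_force: [-0.4, -0.0, 0.2]
width: 0.701
```

```bash
python3 look.py wrist w17;python3 chk.py w17.npz .6225 -.073 .021; python3 plan.py 0.4235 -0.2695 0.12 92.6
```

```text
t 26.75 tool [ 0.6209 -0.0725  0.1437] cam [ 0.5562 -0.076   0.27  ]
px [447 218] n 91452 ztop 0.0600 rect [618.4  11.8] [193.  251.8] 0.4 rgb [189. 179. 169.]
px [251 264] n 185 ztop 0.1395 rect [ 622.7 -103.1] [23.2  6.8] 19.7 rgb [84. 80. 79.]
px [ 30 301] n 3674 ztop 0.0582 rect [ 724.7 -319.3] [13.6 51.8] 81.8 rgb [109. 103. 102.]
px [517 352] n 115 ztop 0.0889 rect [711.3  70.2] [6.7 3.7] 54.0 rgb [158. 144. 124.]
px [473 374] n 1625 ztop 0.1110 rect [722.2  30.5] [30.8  5.8] 88.8 rgb [170. 156. 133.]
n 2586 top z mm 59.2 centre 621.9 -73.2 r 21.1 tilt deg [0.99 0.15]
t 26.75 pos [ 0.6209 -0.0725  0.1437] yaw 92.5 F [-0.2  0.3 -0.2] w 0.698 q6 -1.77
N 6 world d [-197.4 -197.   -23.7] total turn [-0.001 -0.001 -0.001] slide@start [-205.9   23.7 -188.1] slide@end [-206.1   23.7 -187.9]
turn [[-0.0, -0.0, -0.0], [-0.0, -0.0, -0.0], [-0.0, -0.0, -0.0], [-0.0, -0.0, -0.0], [-0.0, -0.0, -0.0]] slide [[-34.3, 4.0, -31.4], [-34.3, 4.0, -31.3], [-34.3, 4.0, -31.3], [-34.3, 3.9, -31.3], [-34.3, 3.9, -31.3]]
turn [[-0.0, -0.0, -0.0]] slide [[-34.3, 3.9, -31.3]]
```

View pics/w17.png

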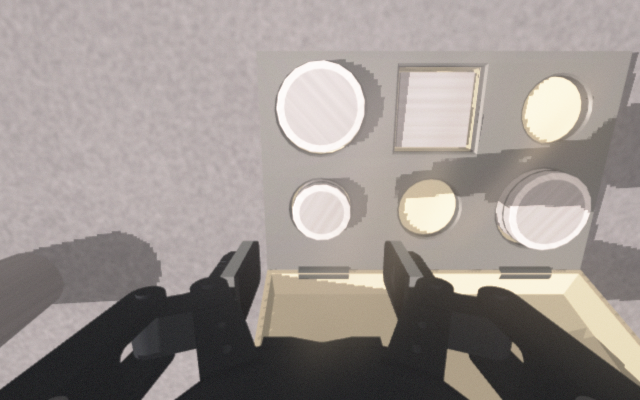

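Seated, top at 59.2 mm. On to the second small tin.

Call:
jog_arm(turn=[[0, 0, 0], [0, 0, 0], [0, 0, 0], [0, 0, 0], [0, 0, 0]], slide=[[-34, 4, -31], [-34, 4, -31], [-34, 4, -31], [-34, 4, -31], [-34, 4, -31]], grip=[70, 70, 70, 70, 70])

```text
time: 27.25
tool_pos: [0.4567, -0.2353, 0.1231]
tcp_rot: [-1.569, -0.035, 0.036]
wrist_force: [0.4, -1.0, -0.1]
width: 0.699
```

Call:
jog_arm(turn=[[0, 0, 0], [0, 0, 0], [0, 0, 0], [0, 0, 0], [0, 0, 0]], slide=[[-34, 4, -32], [0, 0, 0], [0, 0, 0], [0, 0, 0], [0, 0, 0]], grip=[70, 70, 70, 70, 70])

```text
time: 27.75
tool_pos: [0.4274, -0.2676, 0.1205]
tcp_rot: [-1.57, -0.037, 0.035]
wrist_force: [0.9, -0.4, 1.3]
width: 0.698
```

```bash
python3 look.py wrist w18|head -8;python3 chk.py w18.npz .4236 -.269 .021 .017; python3 plan.py 0.4233 -0.269 0.022 92.6
```

```text
t 27.8 tool [ 0.4275 -0.2676  0.1206] cam [ 0.3622 -0.2712  0.2461]
px [308  82] n 3134 ztop 0.0232 rect [ 340.6 -281.1] [40.9 40.8] 65.4 rgb [242. 232. 168.]
px [320 199] n 2451 ztop 0.0230 rect [ 423.5 -269.2] [40.8 40.8] 2.8 rgb [230. 221. 218.]
px [191 237] n 2528 ztop 0.0229 rect [ 460.3 -370.2] [40.9 41.6] 70.7 rgb [220. 212. 210.]
px [235 280] n 1521 ztop 0.1375 rect [ 427.9 -299.4] [22.8 13.8] 39.9 rgb [74. 71. 71.]
px [409 279] n 1514 ztop 0.1375 rect [ 424.7 -236.7] [14.4 22.4] 53.8 rgb [92. 88. 88.]
px [586 345] n 4434 ztop 0.0452 rect [515.8 -40.9] [60.  33.5] 56.6 rgb [152. 143. 131.]
px [517 352] n 115 ztop 0.0457 rect [ 531.7 -110.5] [23.6  5.4] 46.7 rgb [146. 141. 135.]
n 2325 top z mm 22.2 centre 423.7 -268.9 r 20.9 tilt deg [0.4  0.07]
t 27.80 pos [ 0.4275 -0.2676  0.1206] yaw 92.6 F [0.1 0.  0. ] w 0.701 q6 -2.23
N 3 world d [ -4.2  -1.4 -98.6] total turn [-0.     0.001  0.002] slide@start [-4.5 98.6 -1.3] slide@end [-4.3 98.6 -1.2]
turn [[-0.0, 0.0, 0.001], [-0.0, 0.0, 0.001], [-0.0, 0.0, 0.001]] slide [[-1.5, 32.9, -0.4], [-1.5, 32.9, -0.4], [-1.4, 32.9, -0.4]]
```

View pics/w18.png

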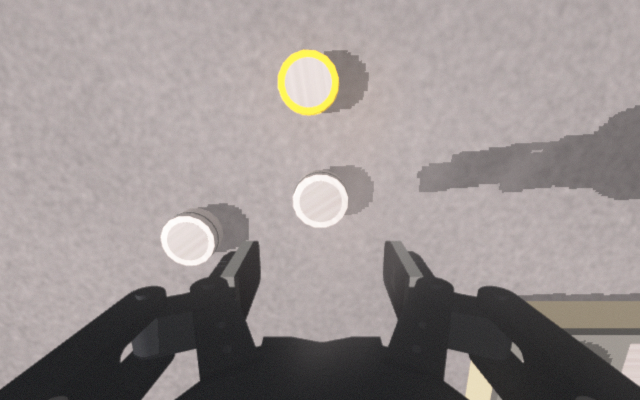

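White tin at (320,200) is the target. The yellow look-alike at (308,82) stays where it is.

Call:
jog_arm(turn=[[0, 0, 0], [0, 0, 0], [0, 0, 0], [0, 0, 0], [0, 0, 0]], slide=[[-4, 38, -1], [0, 38, 0], [0, 22, 0], [0, 0, 0], [0, 0, 0]], grip=[70, 70, 70, 70, 35], newtons=30)

```text
time: 28.3
tool_pos: [0.4234, -0.2691, 0.0228]
tcp_rot: [-1.57, -0.037, 0.035]
wrist_force: [0.6, -0.1, -0.5]
width: 0.547
```

Call:
jog_arm(turn=[[0, 0, 0], [0, 0, 0], [0, 0, 0], [0, 0, 0]], slide=[[0, 0, 0], [0, 0, 0], [0, 0, 0], [0, 0, 0]], grip=[35, 35, 35, 35])

```text
time: 28.7
tool_pos: [0.4235, -0.2701, 0.0237]
tcp_rot: [-1.572, -0.037, 0.032]
wrist_force: [-0.6, 0.4, 3.1]
width: 0.475
```

Call:
jog_arm(turn=[[0, 0, 0], [0, 0, 0], [0, 0, 0], [0, 0, 0], [0, 0, 0]], slide=[[0, -30, 0], [0, -40, 0], [0, -25, 0], [0, 0, 0], [0, 0, 0]], grip=[35, 35, 35, 35, 35])

```text
time: 29.2
tool_pos: [0.423, -0.27, 0.1184]
tcp_rot: [-1.572, -0.037, 0.032]
wrist_force: [0.5, 0.5, -0.8]
width: 0.477
```

```bash
python3 look.py wrist w19|head -1; python3 hand.py w19.npz 21; python3 plan.py 0.6187 0.0084 0.105 92.6
```

```text
t 29.25 tool [ 0.4221 -0.2693  0.1172] cam [ 0.3576 -0.2733  0.2439]
n 5969 top tool-y -0.2 bottom est tool-y 21.8 circle x 1.0 z 0.6 r 22.4 x range [-19.1  19.8] mid 0.34872169150688137 tilt deg [-0.2 -0.1]
t 29.25 pos [ 0.4221 -0.2693  0.1172] yaw 92.5 F [-0.6  0.1 -1.3] w 0.473 q6 -2.23
N 8 world d [196.6 277.7 -12.2] total turn [-0.    -0.001  0.001] slide@start [208.6  12.6 268.8] slide@end [209.   12.2 268.5]
turn [[-0.0, -0.0, 0.0], [-0.0, -0.0, 0.0], [-0.0, -0.0, 0.0], [-0.0, -0.0, 0.0], [-0.0, -0.0, 0.0]] slide [[26.1, 1.6, 33.6], [26.1, 1.6, 33.6], [26.1, 1.6, 33.6], [26.1, 1.6, 33.6], [26.1, 1.5, 33.6]]
turn [[-0.0, -0.0, 0.0], [-0.0, -0.0, 0.0], [-0.0, -0.0, 0.0]] slide [[26.1, 1.5, 33.6], [26.1, 1.5, 33.6], [26.1, 1.5, 33.6]]
```

Call:
jog_arm(turn=[[0, 0, 0], [0, 0, 0], [0, 0, 0], [0, 0, 0], [0, 0, 0]], slide=[[26, 1, 34], [26, 1, 34], [26, 1, 34], [26, 1, 34], [26, 1, 33]], grip=[35, 35, 35, 35, 35])

```text
time: 29.75
tool_pos: [0.5441, -0.0932, 0.1105]
tcp_rot: [-1.57, -0.033, 0.036]
wrist_force: [0.4, -0.2, -0.6]
width: 0.476
```

Call:
jog_arm(turn=[[0, 0, 0], [0, 0, 0], [0, 0, 0], [0, 0, 0], [0, 0, 0]], slide=[[26, 1, 33], [26, 2, 33], [26, 10, 33], [0, 15, 0], [0, 0, 0]], grip=[35, 35, 35, 35, 35])

```text
time: 30.25
tool_pos: [0.6153, 0.0082, 0.0803]
tcp_rot: [-1.57, -0.031, 0.042]
wrist_force: [-0.8, -0.6, -0.7]
width: 0.478
```

Call:
jog_arm(turn=[[0, 0, 0], [0, 0, 0], [0, 0, 0], [0, 0, 0], [0, 0, 0]], slide=[[0, 0, 0], [0, 0, 0], [0, 0, 0], [0, 0, 0], [0, 0, 0]], grip=[35, 35, 35, 35, 35])

```text
time: 30.75
tool_pos: [0.6189, 0.0067, 0.0858]
tcp_rot: [-1.571, -0.036, 0.032]
wrist_force: [0.7, -0.5, -0.9]
width: 0.478
```

```bash
python3 plan.py 0.6187 0.0084 0.07 92.6
```

```text
t 30.75 pos [0.6189 0.0067 0.0858] yaw 92.5 F [ 0.7 -0.5 -0.9] w 0.478 q6 -1.64
N 1 world d [ -0.2   1.7 -15.8] total turn [ 0.    -0.002  0.003] slide@start [-0.2 15.8  1.7] slide@end [-0.1 15.8  1.7]
turn [[0.0, -0.002, 0.003]] slide [[-0.2, 15.8, 1.7]]
```

Call:
jog_arm(turn=[[0, 0, 0], [0, 0, 0], [0, 0, 0], [0, 0, 0], [0, 0, 0]], slide=[[0, 8, 1.5], [0, 8, 0], [0, 0, 0], [0, 0, 0], [0, 0, 0]], grip=[35, 35, 35, 35, 35])

```text
time: 31.25
tool_pos: [0.6184, 0.0088, 0.0689]
tcp_rot: [-1.57, -0.036, 0.034]
wrist_force: [-0.6, 1.1, 0.6]
width: 0.474
```

```bash
python3 plan.py 0.6187 0.0084 0.061 92.6
```

```text
t 31.25 pos [0.6184 0.0088 0.0689] yaw 92.5 F [-0.6  1.1  0.6] w 0.474 q6 -1.64
N 1 world d [ 0.3 -0.4 -7.9] total turn [-0.    -0.001  0.001] slide@start [ 0.3  7.9 -0.4] slide@end [ 0.3  7.9 -0.4]
turn [[-0.0, -0.001, 0.001]] slide [[0.3, 7.9, -0.4]]
```

Call:
jog_arm(turn=[[0, 0, 0], [0, 0, 0], [0, 0, 0], [0, 0, 0], [0, 0, 0]], slide=[[0, 3, -0.4], [0, 3, 0], [0, 2, 0], [0, 0, 0], [0, 0, 0]], grip=[35, 35, 35, 35, 35])

```text
time: 31.75
tool_pos: [0.6186, 0.0083, 0.061]
tcp_rot: [-1.57, -0.036, 0.033]
wrist_force: [-0.6, -0.6, -0.6]
width: 0.475
```

Call:
jog_arm(turn=[[0, 0, 0], [0, 0, 0], [0, 0, 0], [0, 0, 0], [0, 0, 0]], slide=[[0, 0, 0], [0, 0, 0], [0, 0, 0], [0, -15, 0], [0, -40, 0]], grip=[60, 65, 65, 65, 65])

```text
time: 32.25
tool_pos: [0.615, 0.0084, 0.1129]
tcp_rot: [-1.57, -0.029, 0.04]
wrist_force: [0.7, 0.1, -0.2]
width: 0.652
```

Call:
jog_arm(turn=[[0, 0, 0], [0, 0, 0], [0, 0, 0], [0, 0, 0]], slide=[[0, -30, 0], [0, 0, 0], [0, 0, 0], [0, 0, 0]], grip=[70, 70, 70, 70])

```text
time: 32.65
tool_pos: [0.6177, 0.0084, 0.1455]
tcp_rot: [-1.57, -0.035, 0.034]
wrist_force: [-0.5, 0.1, -0.5]
width: 0.704
```

```bash
python3 look.py wrist w20|head -1;python3 chk.py w20.npz .6187 .0085 .021; python3 plan.py 0.4603 -0.3703 0.12 92.6
```

```text
t 32.7 tool [0.6173 0.0084 0.1448] cam [0.5527 0.0049 0.2712]
n 2565 top z mm 59.1 centre 618.4 8.0 r 21.0 tilt deg [0.76 0.01]
t 32.70 pos [0.6173 0.0084 0.1448] yaw 92.5 F [-0.7 -0.  -0.7] w 0.700 q6 -1.64
N 9 world d [-157.  -378.7  -24.8] total turn [-0.    -0.001 -0.001] slide@start [-173.6   24.9 -371.4] slide@end [-174.1   24.8 -371.2]
turn [[-0.0, -0.0, -0.0], [-0.0, -0.0, -0.0], [-0.0, -0.0, -0.0], [-0.0, -0.0, -0.0], [-0.0, -0.0, -0.0]] slide [[-19.3, 2.8, -41.3], [-19.3, 2.8, -41.3], [-19.3, 2.8, -41.3], [-19.3, 2.8, -41.3], [-19.3, 2.8, -41.3]]
turn [[-0.0, -0.0, -0.0], [-0.0, -0.0, -0.0], [-0.0, -0.0, -0.0], [-0.0, -0.0, -0.0]] slide [[-19.3, 2.8, -41.3], [-19.3, 2.8, -41.2], [-19.3, 2.8, -41.2], [-19.3, 2.8, -41.2]]
```

View pics/w20.png

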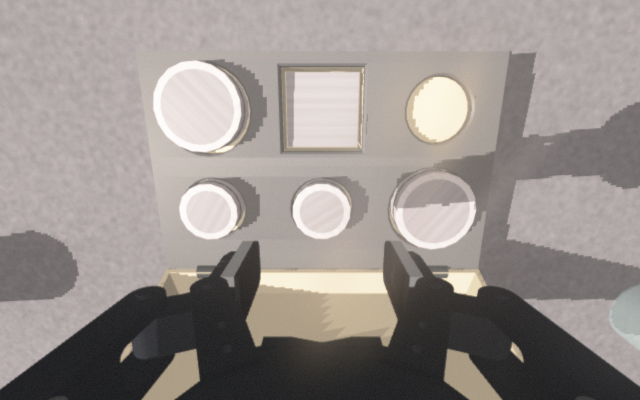

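Seated. Third small tin next.

Call:
jog_arm(turn=[[0, 0, 0], [0, 0, 0], [0, 0, 0], [0, 0, 0], [0, 0, 0]], slide=[[-19, 3, -41], [-19, 3, -41], [-19, 3, -41], [-19, 3, -41], [-20, 3, -42]], grip=[70, 70, 70, 70, 70])

```text
time: 33.2
tool_pos: [0.5299, -0.2025, 0.1292]
tcp_rot: [-1.569, -0.035, 0.036]
wrist_force: [0.6, 0.3, -0.5]
width: 0.697
```

Call:
jog_arm(turn=[[0, 0, 0], [0, 0, 0], [0, 0, 0], [0, 0, 0], [0, 0, 0]], slide=[[-19, 3, -41], [-19, 3, -41], [-20, 2, -41], [-20, 2, -42], [0, 0, 0]], grip=[70, 70, 70, 70, 70])

```text
time: 33.7
tool_pos: [0.458, -0.374, 0.1191]
tcp_rot: [-1.571, -0.03, 0.031]
wrist_force: [0.0, 0.6, -0.1]
width: 0.699
```

Call:
jog_arm(turn=[[0, 0, 0], [0, 0, 0], [0, 0, 0]], slide=[[0, 0, 0], [0, 0, 0], [0, 0, 0]], grip=[70, 70, 70])

```text
time: 34.0
tool_pos: [0.4615, -0.3684, 0.1202]
tcp_rot: [-1.569, -0.037, 0.035]
wrist_force: [-0.5, 0.1, 0.3]
width: 0.699
```

```bash
python3 look.py wrist w21|head -8;python3 chk.py w21.npz .4603 -.3703 .021 .017; python3 plan.py 0.460 -0.3703 0.022 92.6
```

```text
t 34.05 tool [ 0.4616 -0.3685  0.1204] cam [ 0.3963 -0.3721  0.2458]
px [461  36] n 3953 ztop 0.0232 rect [ 340.9 -281.4] [40.9 41.7] 1.1 rgb [240. 226. 156.]
px [319 202] n 2455 ztop 0.0230 rect [ 460.2 -370.5] [40.9 41.1] 71.7 rgb [230. 222. 219.]
px [235 280] n 1530 ztop 0.1374 rect [ 462.  -400.3] [22.5 14.1] 39.4 rgb [75. 72. 72.]
px [409 280] n 1533 ztop 0.1376 rect [ 459.1 -337.8] [14.6 22.7] 55.5 rgb [92. 88. 88.]
px [614 330] n 4082 ztop 0.0417 rect [ 557.8 -119. ] [71.3 10.1] 11.0 rgb [212. 201. 175.]
n 2330 top z mm 22.2 centre 460.2 -370.5 r 20.9 tilt deg [0.44 0.02]
t 34.05 pos [ 0.4616 -0.3685  0.1204] yaw 92.6 F [-0.2 -0.2 -0.1] w 0.696 q6 -2.33
N 3 world d [ -1.6  -1.8 -98.4] total turn [-0.001  0.001  0.002] slide@start [-1.9 98.4 -1.8] slide@end [-1.7 98.4 -1.7]
turn [[-0.0, 0.0, 0.001], [-0.0, 0.0, 0.001], [-0.0, 0.0, 0.001]] slide [[-0.6, 32.8, -0.6], [-0.6, 32.8, -0.6], [-0.6, 32.8, -0.6]]
```

View pics/w21.png

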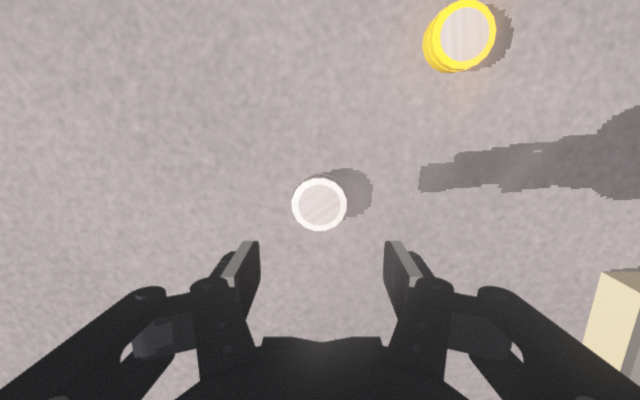

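The last white tin is at (319,204), and the yellow look-alike is well away at (461,36).

Call:
jog_arm(turn=[[0, 0, 0], [0, 0, 0], [0, 0, 0], [0, 0, 0], [0, 0, 0]], slide=[[-2, 38, -1.5], [0, 38, 0], [0, 22, 0], [0, 0, 0], [0, 0, 0]], grip=[70, 70, 70, 70, 35], newtons=30)

```text
time: 34.55
tool_pos: [0.4598, -0.3707, 0.0229]
tcp_rot: [-1.57, -0.037, 0.035]
wrist_force: [0.6, -0.3, 0.3]
width: 0.545
```

Call:
jog_arm(turn=[[0, 0, 0], [0, 0, 0], [0, 0, 0], [0, 0, 0]], slide=[[0, 0, 0], [0, 0, 0], [0, 0, 0], [0, 0, 0]], grip=[35, 35, 35, 35])

```text
time: 34.95
tool_pos: [0.4601, -0.3721, 0.0239]
tcp_rot: [-1.572, -0.037, 0.032]
wrist_force: [-0.4, -0.3, 3.3]
width: 0.479
```

Call:
jog_arm(turn=[[0, 0, 0], [0, 0, 0], [0, 0, 0], [0, 0, 0], [0, 0, 0]], slide=[[0, -30, 0], [0, -40, 0], [0, -25, 0], [0, 0, 0], [0, 0, 0]], grip=[35, 35, 35, 35, 35])

```text
time: 35.45
tool_pos: [0.4595, -0.3719, 0.1186]
tcp_rot: [-1.572, -0.037, 0.032]
wrist_force: [-1.0, -0.6, -1.2]
width: 0.476
```

```bash
python3 look.py wrist w22|head -1; python3 hand.py w22.npz 21; python3 plan.py 0.5436 0.0866 0.11 92.6
```

```text
t 35.5 tool [ 0.4586 -0.3711  0.1171] cam [ 0.3941 -0.3752  0.2441]
n 5937 top tool-y -0.3 bottom est tool-y 21.7 circle x 1.1 z 0.2 r 22.1 x range [-18.9  20. ] mid 0.5659910109283892 tilt deg [-0.1 -0. ]
t 35.50 pos [ 0.4586 -0.3711  0.1171] yaw 92.5 F [-0.4  0.8 -0.5] w 0.475 q6 -2.34
N 10 world d [ 85.  457.7  -7.1] total turn [-0.001 -0.001  0.001] slide@start [105.    7.6 453.5] slide@end [105.6   7.1 453.4]
turn [[-0.0, -0.0, 0.0], [-0.0, -0.0, 0.0], [-0.0, -0.0, 0.0], [-0.0, -0.0, 0.0], [-0.0, -0.0, 0.0]] slide [[10.5, 0.8, 45.4], [10.5, 0.8, 45.4], [10.5, 0.7, 45.4], [10.5, 0.7, 45.4], [10.5, 0.7, 45.3]]
turn [[-0.0, -0.0, 0.0], [-0.0, -0.0, 0.0], [-0.0, -0.0, 0.0], [-0.0, -0.0, 0.0], [-0.0, -0.0, 0.0]] slide [[10.5, 0.7, 45.3], [10.5, 0.7, 45.3], [10.5, 0.7, 45.3], [10.6, 0.7, 45.3], [10.6, 0.7, 45.3]]
```

Call:
jog_arm(turn=[[0, 0, 0], [0, 0, 0], [0, 0, 0], [0, 0, 0], [0, 0, 0]], slide=[[10, 0, 45], [11, 0, 45], [10, 0, 45], [11, 0, 46], [10, 0, 46]], grip=[35, 35, 35, 35, 35])

```text
time: 36.0
tool_pos: [0.4996, -0.1403, 0.1157]
tcp_rot: [-1.569, -0.033, 0.035]
wrist_force: [0.9, -0.1, -0.2]
width: 0.477
```

Call:
jog_arm(turn=[[0, 0, 0], [0, 0, 0], [0, 0, 0], [0, 0, 0], [0, 0, 0]], slide=[[11, 0, 45], [10, 0, 45], [11, 5, 45], [10, 10, 45], [11, 10, 46]], grip=[35, 35, 35, 35, 35])

```text
time: 36.5
tool_pos: [0.5427, 0.0873, 0.0908]
tcp_rot: [-1.571, -0.034, 0.036]
wrist_force: [0.5, 0.6, -0.4]
width: 0.472
```

Call:
jog_arm(turn=[[0, 0, 0], [0, 0, 0], [0, 0, 0], [0, 0, 0], [0, 0, 0]], slide=[[0, 8, 0], [0, 0, 0], [0, 0, 0], [0, 0, 0], [0, 0, 0]], grip=[35, 35, 35, 35, 35])

```text
time: 37.0
tool_pos: [0.5443, 0.0843, 0.0853]
tcp_rot: [-1.571, -0.035, 0.031]
wrist_force: [-0.0, 0.3, -1.0]
width: 0.476
```

```bash
python3 plan.py 0.5436 0.0866 0.07 92.6
```

```text
t 37.00 pos [0.5443 0.0843 0.0853] yaw 92.4 F [-0.   0.3 -1. ] w 0.476 q6 -1.50
N 1 world d [ -0.7   2.3 -15.3] total turn [ 0.    -0.003  0.002] slide@start [-0.7 15.3  2.3] slide@end [-0.6 15.3  2.3]
turn [[0.0, -0.003, 0.002]] slide [[-0.7, 15.3, 2.3]]
```

Call:
jog_arm(turn=[[0, 0, 0], [0, 0, 0], [0, 0, 0], [0, 0, 0], [0, 0, 0]], slide=[[-0.5, 8, 1.5], [0, 7, 0], [0, 0, 0], [0, 0, 0], [0, 0, 0]], grip=[35, 35, 35, 35, 35])

```text
time: 37.5
tool_pos: [0.5436, 0.0871, 0.0699]
tcp_rot: [-1.571, -0.036, 0.033]
wrist_force: [0.3, 0.6, -0.1]
width: 0.475
```

```bash
python3 plan.py 0.5436 0.0866 0.061 92.6
```

```text
t 37.50 pos [0.5436 0.0871 0.0699] yaw 92.5 F [ 0.3  0.6 -0.1] w 0.475 q6 -1.50
N 1 world d [ 0.  -0.5 -8.9] total turn [ 0.    -0.001  0.002] slide@start [-0.   8.9 -0.5] slide@end [-0.   8.9 -0.5]
turn [[0.0, -0.001, 0.002]] slide [[-0.0, 8.9, -0.5]]
```

Call:
jog_arm(turn=[[0, 0, 0], [0, 0, 0], [0, 0, 0], [0, 0, 0], [0, 0, 0]], slide=[[0, 3, -0.4], [0, 3, 0], [0, 3, 0], [0, 0, 0], [0, 0, 0]], grip=[35, 35, 35, 35, 35])

```text
time: 38.0
tool_pos: [0.5437, 0.0868, 0.0609]
tcp_rot: [-1.57, -0.036, 0.033]
wrist_force: [0.4, -0.4, -0.2]
width: 0.476
```

Call:
jog_arm(turn=[[0, 0, 0], [0, 0, 0], [0, 0, 0], [0, 0, 0], [0, 0, 0]], slide=[[0, 0, 0], [0, 0, 0], [0, 0, 0], [0, -15, 0], [0, -40, 0]], grip=[60, 65, 65, 65, 65])

```text
time: 38.5
tool_pos: [0.54, 0.0863, 0.1132]
tcp_rot: [-1.571, -0.029, 0.04]
wrist_force: [-0.5, -0.3, 0.0]
width: 0.653
```

Call:
jog_arm(turn=[[0, 0, 0], [0, 0, 0], [0, 0, 0], [0, 0, 0]], slide=[[0, -30, 0], [0, 0, 0], [0, 0, 0], [0, 0, 0]], grip=[80, 80, 80, 80])

```text
time: 38.9
tool_pos: [0.5427, 0.0866, 0.1454]
tcp_rot: [-1.571, -0.035, 0.034]
wrist_force: [0.0, 0.2, -0.2]
width: 0.801
```

```bash
python3 look.py wrist w23;python3 chk.py w23.npz .544 .0866 .021; python3 plan.py 0.46 0.377 0.12 69
```

```text
t 38.95 tool [0.5423 0.0866 0.1448] cam [0.4776 0.0832 0.2711]
px [211 250] n 50022 ztop 0.0593 rect [582.7   6.3] [224.1 120.6] 89.7 rgb [194. 186. 181.]
px [395 262] n 82 ztop 0.1396 rect [541.8 120.4] [19.6  0.7] 2.1 rgb [86. 81. 80.]
px [634 290] n 326 ztop 0.0145 rect [626.1 388.2] [40.2  8.2] 15.5 rgb [62. 59. 59.]
px [160 376] n 1633 ztop 0.0642 rect [707.2 -41.6] [ 6.1 43.8] 3.8 rgb [180. 165. 142.]
n 2552 top z mm 59.1 centre 543.6 86.4 r 20.9 tilt deg [0.72 0.  ]
t 38.95 pos [0.5423 0.0866 0.1448] yaw 92.5 F [-0.1 -0.1 -0. ] w 0.801 q6 -1.50
N 7 world d [-82.3 290.4 -24.8] total turn [ 0.     0.411 -0.   ] slide@start [-69.4  24.8 293.8] slide@end [-181.    24.8  241.6]
turn [[0.0, 0.059, -0.0], [0.0, 0.059, -0.0], [0.0, 0.059, -0.0], [0.0, 0.059, -0.0], [0.0, 0.059, -0.0]] slide [[-9.9, 3.5, 42.0], [-12.4, 3.5, 41.3], [-14.8, 3.5, 40.5], [-17.1, 3.5, 39.6], [-19.4, 3.5, 38.5]]
turn [[0.0, 0.059, -0.0], [0.0, 0.059, -0.0]] slide [[-21.6, 3.5, 37.3], [-23.8, 3.5, 36.0]]
```

View pics/w23.png

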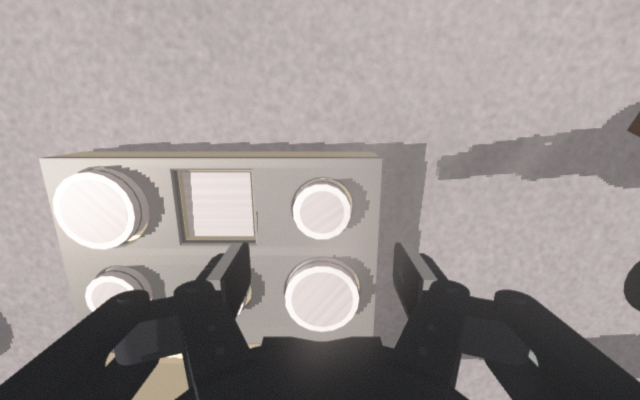

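All five tins are seated. Next, the tile.

Call:
jog_arm(turn=[[0, 0.059, 0], [0, 0.059, 0], [0, 0.059, 0], [0, 0.059, 0], [0, 0.059, 0]], slide=[[-10, 3, 42], [-12, 3, 41], [-15, 3, 40], [-17, 3, 40], [-19, 3, 38]], grip=[80, 80, 80, 80, 80])

```text
time: 39.45
tool_pos: [0.4836, 0.2942, 0.1291]
tcp_rot: [-1.563, 0.199, -0.199]
wrist_force: [0.6, -0.2, 0.4]
width: 0.801
```

Call:
jog_arm(turn=[[0, 0.058, 0], [0, 0.058, 0], [0, 0, 0], [0, 0, 0], [0, 0, 0]], slide=[[-22, 3, 37], [-24, 3, 36], [0, 0, 0], [0, 0, 0], [0, 0, 0]], grip=[80, 80, 80, 80, 80])

```text
time: 39.95
tool_pos: [0.4608, 0.375, 0.1237]
tcp_rot: [-1.553, 0.287, -0.288]
wrist_force: [-0.0, 0.5, -0.3]
width: 0.798
```

```bash
python3 look.py wrist w24; python3 plan.py 0.4617 0.377 0.018 69
```

```text
t 40.0 tool [0.4612 0.3747 0.124 ] cam [0.4001 0.3984 0.2494]
px [326 201] n 4622 ztop 0.0148 rect [462.2 377.8] [54.1 54.6] 69.0 rgb [147. 111.  93.]
px [226 277] n 1288 ztop 0.1380 rect [447.3 342.1] [22.8 14.1] 16.2 rgb [75. 72. 73.]
px [417 295] n 1610 ztop 0.1377 rect [472.6 408.7] [14.5 22.5] 30.9 rgb [87. 83. 83.]
px [483 376] n 1635 ztop 0.0984 rect [590.5 434.5] [35.6  6.3] 58.7 rgb [27. 27. 28.]
px [ 15 372] n 223 ztop 0.0268 rect [508.5  55.3] [ 1.2 17.5] 3.9 rgb [152. 140. 119.]
t 40.00 pos [0.4612 0.3747 0.124 ] yaw 68.9 F [ 0.1 -0.2 -0.4] w 0.801 q6 -0.56
N 3 world d [   0.5    2.3 -106. ] total turn [ 0.001 -0.001  0.001] slide@start [ -0.4 106.    2.4] slide@end [ -0.3 106.    2.3]
turn [[0.0, -0.0, 0.0], [0.0, -0.0, 0.0], [0.0, -0.0, 0.0]] slide [[-0.1, 35.3, 0.8], [-0.1, 35.3, 0.8], [-0.1, 35.3, 0.8]]
```

View pics/w24.png

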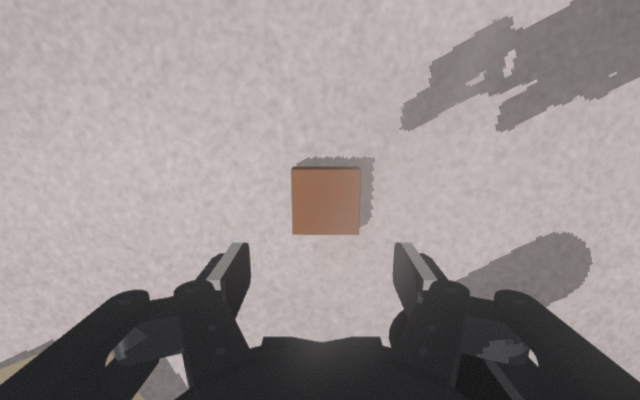

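Call:
jog_arm(turn=[[0, 0, 0], [0, 0, 0], [0, 0, 0], [0, 0, 0], [0, 0, 0]], slide=[[-0.7, 40, 2.7], [0, 40, 0], [0, 26, 0], [0, 0, 0], [0, 0, 0]], grip=[80, 80, 80, 80, 45], newtons=30)

```text
time: 40.5
tool_pos: [0.4621, 0.3777, 0.0188]
tcp_rot: [-1.552, 0.288, -0.29]
wrist_force: [-0.8, 0.4, -0.1]
width: 0.649
```

Call:
jog_arm(turn=[[0, 0, 0], [0, 0, 0], [0, 0, 0], [0, 0, 0]], slide=[[0, 0, 0], [0, 0, 0], [0, 0, 0], [0, 0, 0]], grip=[45, 45, 45, 45])

```text
time: 40.9
tool_pos: [0.4623, 0.3794, 0.0199]
tcp_rot: [-1.55, 0.285, -0.29]
wrist_force: [-0.1, 0.1, 0.1]
width: 0.623
```

Call:
jog_arm(turn=[[0, 0, 0], [0, 0, 0], [0, 0, 0], [0, 0, 0], [0, 0, 0]], slide=[[0, -30, 0], [0, -40, 0], [0, -35, 0], [0, 0, 0], [0, 0, 0]], grip=[45, 45, 45, 45, 45])

```text
time: 41.4
tool_pos: [0.4622, 0.3796, 0.1254]
tcp_rot: [-1.549, 0.284, -0.291]
wrist_force: [-0.1, -0.4, -1.3]
width: 0.619
```

```bash
python3 look.py wrist w25|head -1
cat > htile.py <<'E'
import sys
from h import *
np.set_printoptions(precision=1,suppress=True)
p=dict(np.load(sys.argv[1])); s=bot.read_state(); R=RM(s["tcp_rot"]); t=np.array(s["tool_pos"]); im=p["img"].astype(int)
X=(cloud(p)-t)@R*1000
m=(abs(X[...,0])<45)&(abs(X[...,2])<40)&(X[...,1]>-15)&(X[...,1]<30)&(im[...,0]-im[...,2]>25)&(p["depth"]>0)
P=X[m]; top=np.percentile(P[:,1],25); T=P[abs(P[:,1]-top)<2]
r=cv2.minAreaRect(T[:,[0,2]].astype(np.float32)); A=np.c_[T[:,[0,2]],np.ones(len(T))]; c=np.linalg.lstsq(A,T[:,1],rcond=None)[0]
print(len(T),"top tool-y %.1f bottom %.1f"%(top,top+14),"rect xz",np.round(r[0],1),np.round(r[1],1),"ang %.1f"%r[2],"x rng",np.percentile(T[:,0],[1,99]),"z rng",np.percentile(T[:,2],[1,99]),"tilt",np.degrees(c[:2]))
E
python3 htile.py w25.npz; python3 plan.py 0.547 0.0053 0.12 92.6
```

```text
t 41.45 tool [0.4612 0.3787 0.1236] cam [0.401  0.4025 0.2509]
12261 top tool-y 3.2 bottom 17.2 rect xz [0.9 1.3] [54.8 54.1] ang 0.1 x rng [-25.9  26.9] z rng [-24.9  27.3] tilt [ 0.  -0.2]
t 41.45 pos [0.4612 0.3787 0.1236] yaw 69.0 F [-0.7  0.3 -0.5] w 0.625 q6 -0.56
N 8 world d [  85.8 -373.4   -3.6] total turn [-0.    -0.412  0.002] slide@start [ 214.     3.8 -317.8] slide@end [  68.8    3.6 -376.9]
turn [[-0.0, -0.051, 0.0], [-0.0, -0.051, 0.0], [-0.0, -0.051, 0.0], [-0.0, -0.051, 0.0], [-0.0, -0.051, 0.0]] slide [[26.7, 0.5, -39.7], [24.7, 0.5, -41.0], [22.5, 0.5, -42.3], [20.3, 0.5, -43.4], [18.1, 0.5, -44.4]]
turn [[-0.0, -0.051, 0.0], [-0.0, -0.051, 0.0], [-0.0, -0.051, 0.0]] slide [[15.7, 0.5, -45.2], [13.4, 0.5, -46.0], [11.0, 0.5, -46.6]]
```

View pics/w25.png

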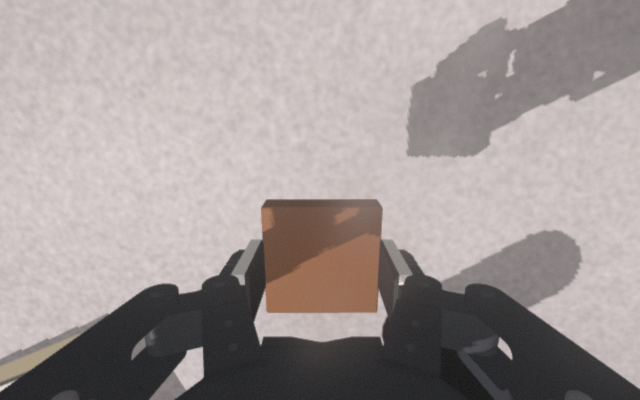

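Call:
jog_arm(turn=[[0, -0.051, 0], [0, -0.051, 0], [0, -0.051, 0], [0, -0.051, 0], [0, -0.051, 0]], slide=[[27, 0, -40], [25, 0, -41], [22, 0, -42], [20, 0, -43], [18, 0, -44]], grip=[45, 45, 45, 45, 45])

```text
time: 41.95
tool_pos: [0.513, 0.1441, 0.1215]
tcp_rot: [-1.57, 0.087, -0.084]
wrist_force: [0.8, 0.3, -1.1]
width: 0.622
```

Call:
jog_arm(turn=[[0, -0.051, 0], [0, -0.051, 0], [0, -0.055, 0], [0, 0, 0], [0, 0, 0]], slide=[[16, 0, -45], [13, 0, -46], [11, 5, -46], [0, 15, 0], [0, 15, 0]], grip=[45, 45, 45, 45, 45])

```text
time: 42.45
tool_pos: [0.5452, 0.0059, 0.0866]
tcp_rot: [-1.57, -0.032, 0.033]
wrist_force: [-0.6, 0.3, -2.1]
width: 0.625
```

Call:
jog_arm(turn=[[0, 0, 0], [0, 0, 0], [0, 0, 0], [0, 0, 0], [0, 0, 0]], slide=[[0, 0, 0], [0, 0, 0], [0, 0, 0], [0, 0, 0], [0, 0, 0]], grip=[45, 45, 45, 45, 45])

```text
time: 42.95
tool_pos: [0.547, 0.0076, 0.0898]
tcp_rot: [-1.57, -0.039, 0.034]
wrist_force: [-0.1, -0.1, -0.3]
width: 0.622
```

```bash
python3 plan.py 0.5469 0.0051 0.068 92.6
```

```text
t 42.95 pos [0.547  0.0076 0.0898] yaw 92.7 F [-0.1 -0.1 -0.3] w 0.622 q6 -1.65
N 1 world d [ -0.1  -2.5 -21.8] total turn [0.    0.001 0.003] slide@start [-0.3 21.8 -2.5] slide@end [-0.2 21.8 -2.5]
turn [[0.0, 0.001, 0.003]] slide [[-0.3, 21.8, -2.5]]
```

Call:
jog_arm(turn=[[0, 0, 0], [0, 0, 0], [0, 0, 0], [0, 0, 0], [0, 0, 0]], slide=[[0, 10, -2.2], [0, 10, 0], [0, 0, 0], [0, 0, 0], [0, 0, 0]], grip=[45, 45, 45, 45, 45])

```text
time: 43.45
tool_pos: [0.5466, 0.0046, 0.0689]
tcp_rot: [-1.57, -0.037, 0.034]
wrist_force: [-0.2, 0.6, -0.8]
width: 0.622
```

```bash
python3 look.py wrist w26|head -1; python3 htile.py w26.npz; python3 plan.py 0.5469 0.0051 0.061 92.6
```

```text
t 43.5 tool [0.5468 0.0046 0.0691] cam [0.4814 0.0011 0.1945]
12307 top tool-y 5.2 bottom 19.2 rect xz [-0.2 -0.4] [54.8 54.1] ang 0.3 x rng [-27.   25.9] z rng [-26.5  25.6] tilt [0.1 0. ]
t 43.50 pos [0.5468 0.0046 0.0691] yaw 92.6 F [ 0.9 -0.1 -1.1] w 0.620 q6 -1.65
N 1 world d [ 0.1  0.5 -8.1] total turn [-0.    -0.     0.002] slide@start [0.1 8.1 0.5] slide@end [0.1 8.1 0.5]
turn [[-0.0, -0.0, 0.002]] slide [[0.1, 8.1, 0.5]]
```

View pics/w26.png

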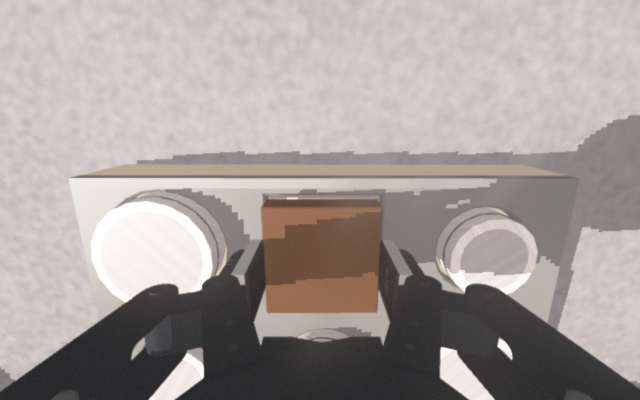

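Tile (cols 262-382) lines up with the pocket edge behind it (263-383). I'll lower it in.

Call:
jog_arm(turn=[[0, 0, 0], [0, 0, 0], [0, 0, 0], [0, 0, 0], [0, 0, 0]], slide=[[0, 3, 0.3], [0, 3, 0], [0, 2, 0], [0, 1, 0], [0, 0, 0]], grip=[45, 45, 45, 45, 45])

```text
time: 44.0
tool_pos: [0.5465, 0.0051, 0.0598]
tcp_rot: [-1.57, -0.037, 0.034]
wrist_force: [-0.1, -0.2, -0.0]
width: 0.618
```

```bash
python3 plan.py 0.5469 0.0051 0.0595 92.6
```

```text
t 44.00 pos [0.5465 0.0051 0.0598] yaw 92.6 F [-0.1 -0.2 -0. ] w 0.618 q6 -1.65
N 1 world d [ 0.4  0.  -0.3] total turn [-0.    -0.     0.002] slide@start [0.4 0.3 0. ] slide@end [0.4 0.3 0. ]
turn [[-0.0, -0.0, 0.002]] slide [[0.4, 0.3, 0.0]]
```

No contact force and the bottom is about 4 mm inside, so I'll release.

Call:
jog_arm(turn=[[0, 0, 0], [0, 0, 0], [0, 0, 0], [0, 0, 0], [0, 0, 0]], slide=[[0, 1, 0], [0, 0, 0], [0, 0, 0], [0, -15, 0], [0, -40, 0]], grip=[45, 74, 76, 76, 76])

```text
time: 44.5
tool_pos: [0.543, 0.0051, 0.1114]
tcp_rot: [-1.57, -0.03, 0.041]
wrist_force: [0.1, -0.1, -0.1]
width: 0.757
```

Call:
jog_arm(turn=[[0, 0, 0], [0, 0, 0], [0, 0, 0], [0, 0, 0]], slide=[[0, -30, 0], [0, 0, 0], [0, 0, 0], [0, 0, 0]], grip=[70, 70, 70, 70])

```text
time: 44.9
tool_pos: [0.5457, 0.0051, 0.1435]
tcp_rot: [-1.57, -0.036, 0.035]
wrist_force: [0.1, 0.2, -0.6]
width: 0.7
```

```bash
python3 look.py wrist w27|head -1
cat > tile.py <<'E'
import sys
from h import *
np.set_printoptions(precision=2,suppress=True)
p=dict(np.load(sys.argv[1])); X=cloud(p); im=p["img"].astype(int)
m=(abs(X[...,0]-.547)<.035)&(abs(X[...,1]-.0055)<.035)&(X[...,2]>.03)&(X[...,2]<.06)&(im[...,0]-im[...,2]>25)&(im[...,0]<190)
n,L,st,_=cv2.connectedComponentsWithStats(m.astype(np.uint8)); P=X[L==1+np.argmax(st[1:,4])]
zt=np.percentile(P[:,2],60); T=P[abs(P[:,2]-zt)<.004]; r=cv2.minAreaRect((T[:,:2]*1000).astype(np.float32))
A=np.c_[T[:,:2],np.ones(len(T))]; c=np.linalg.lstsq(A,T[:,2],rcond=None)[0]
d=np.hypot(X[...,0]-.547,X[...,1]-.0055); ins=(d>.042)&(d<.05)&(abs(X[...,2]-.045)<.004)
print("tile n",len(T),"z median %.2f"%(np.median(T[:,2])*1e3),"rect",np.round(r[0],1),np.round(r[1],1),round(r[2],1),"tilt",np.degrees(c[:2]),"insert z %.2f"%(np.median(X[...,2][ins])*1e3))
E
python3 tile.py w27.npz
```

```text
t 44.95 tool [0.5453 0.0051 0.1429] cam [0.4806 0.0015 0.2692]
tile n 5100 z median 50.47 rect [546.2   4.7] [54. 54.] 2.6 tilt [-1.08 -0.  ] insert z 45.03
```

View pics/w27.png

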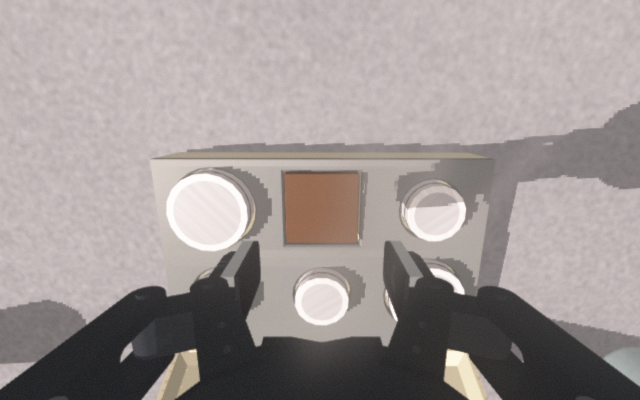

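Tile is in the pocket, 5.5 mm proud. I'll close the fingers and press its centre.

Call:
jog_arm(turn=[[0, 0, 0], [0, 0, 0], [0, 0, 0], [0, 0, 0], [0, 0, 0]], slide=[[1, 0, 0], [0, 0, 0], [0, 30, 0], [0, 30, 0], [0, 0, 0]], grip=[0, 0, 0, 0, 0])

```text
time: 45.45
tool_pos: [0.5432, 0.0052, 0.0792]
tcp_rot: [-1.57, -0.029, 0.042]
wrist_force: [-1.6, 0.1, -0.2]
width: 0.001
```

Call:
jog_arm(turn=[[0, 0, 0], [0, 0, 0], [0, 0, 0], [0, 0, 0]], slide=[[0, 0, 0], [0, 0, 0], [0, 4, 0], [0, 4, 0]], grip=[0, 0, 0, 0])

```text
time: 45.85
tool_pos: [0.5488, 0.005, 0.0773]
tcp_rot: [-1.571, -0.039, 0.032]
wrist_force: [0.6, 0.3, 0.6]
width: -0.0
```

Call:
jog_arm(turn=[[0, 0, 0], [0, 0, 0], [0, 0, 0], [0, 0, 0]], slide=[[0, 0, 0], [0, 3, 0], [0, 3, 0], [0, 0, 0]], grip=[0, 0, 0, 0])

```text
time: 46.25
tool_pos: [0.5471, 0.0051, 0.0694]
tcp_rot: [-1.57, -0.036, 0.035]
wrist_force: [-0.6, 0.6, -0.2]
width: 0.004
```

Call:
jog_arm(turn=[[0, 0, 0], [0, 0, 0], [0, 0, 0], [0, 0, 0]], slide=[[0, 2, 0], [0, 2, 0], [0, 0, 0], [0, 0, 0]], grip=[0, 0, 0, 0])

```text
time: 46.65
tool_pos: [0.5479, 0.0051, 0.0662]
tcp_rot: [-1.571, -0.038, 0.033]
wrist_force: [0.4, 0.8, 1.4]
width: -0.0
```

Call:
jog_arm(turn=[[0, 0, 0], [0, 0, 0], [0, 0, 0], [0, 0, 0]], slide=[[0, 1, 0], [0, 1, 0], [0, 1, 0], [0, 0, 0]], grip=[0, 0, 0, 0])

```text
time: 47.05
tool_pos: [0.548, 0.0051, 0.0634]
tcp_rot: [-1.571, -0.038, 0.033]
wrist_force: [-0.0, -0.2, 4.9]
width: -0.006
```

Call:
jog_arm(turn=[[0, 0, 0], [0, 0, 0], [0, 0, 0], [0, 0, 0]], slide=[[0, 1, 0], [0, 1, 0], [0, 0, 0], [0, 0, 0]], grip=[0, 0, 0, 0])

```text
time: 47.45
tool_pos: [0.548, 0.0051, 0.062]
tcp_rot: [-1.571, -0.038, 0.033]
wrist_force: [-2.7, 0.3, 8.3]
width: -0.002
```

Call:
jog_arm(turn=[[0, 0, 0], [0, 0, 0], [0, 0, 0]], slide=[[0, 1, 0], [0, 1, 0], [0, 0, 0]], grip=[0, 0, 0])

```text
time: 47.75
tool_pos: [0.5481, 0.0051, 0.0618]
tcp_rot: [-1.571, -0.037, 0.034]
wrist_force: [-7.9, 0.2, 21.2]
width: -0.001
```

Bottomed: position holds at 61.8 mm (tip about 45 mm) while the force rises to 21 N. I'll retract and inspect.

Call:
jog_arm(turn=[[0, 0, 0], [0, 0, 0], [0, 0, 0], [0, 0, 0], [0, 0, 0]], slide=[[0, -4, 0], [0, -30, 0], [0, -40, 0], [0, -30, 0], [0, 0, 0]], grip=[0, 0, 0, 0, 0])

```text
time: 48.25
tool_pos: [0.5508, 0.005, 0.1679]
tcp_rot: [-1.571, -0.044, 0.027]
wrist_force: [0.9, 0.3, 0.2]
width: 0.003
```

Call:
jog_arm(turn=[[0, 0, 0], [0, 0, 0], [0, 0, 0]], slide=[[0, 0, 0], [0, 0, 0], [0, 0, 0]], grip=[0, 0, 0])

```text
time: 48.55
tool_pos: [0.5459, 0.0051, 0.1608]
tcp_rot: [-1.57, -0.034, 0.037]
wrist_force: [0.3, -0.0, 0.6]
width: 0.002
```

```bash
python3 look.py wrist w28|head -1; python3 tile.py w28.npz; for a in ".615 .09 .029" ".551 -.076 .029" ".6225 -.073 .021" ".6187 .0085 .021" ".544 .0866 .021"; do python3 chk.py w28.npz $a; done
```

```text
t 48.6 tool [0.5461 0.0051 0.161 ] cam [0.4811 0.0016 0.2867]
tile n 4302 z median 44.99 rect [546.5   4.7] [54.  54.1] 2.5 tilt [-0.04 -0.01] insert z 45.00
n 1675 top z mm 59.0 centre 612.6 89.9 r 28.8 tilt deg [2.08 0.94]
n 4372 top z mm 59.1 centre 550.7 -76.5 r 29.3 tilt deg [ 0.39 -0.5 ]
n 801 top z mm 58.8 centre 618.8 -74.2 r 20.4 tilt deg [ 4.58 -0.79]
n 0 top z mm nan centre 0.0 0.0 r 0.0 tilt deg [0. 0.]
n 2308 top z mm 59.1 centre 543.4 86.3 r 21.1 tilt deg [0.77 1.06]
  return _methods._mean(a, axis=axis, dtype=dtype,
  ret = ret.dtype.type(ret / rcount)
```

View pics/w28.png

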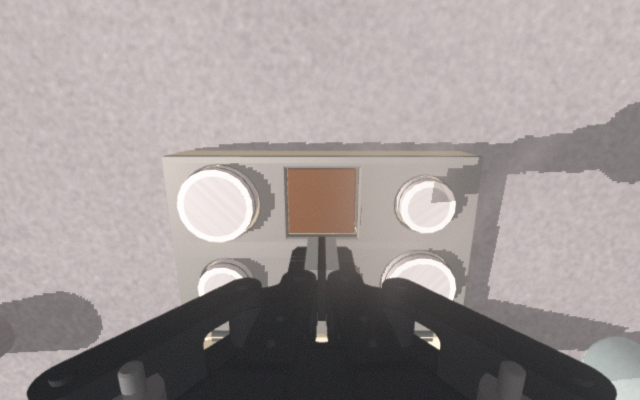

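Tile is level at 44.99 mm against the insert's 45.00. The fingers hide the back row here, so I'll back off for a full check.

Call:
jog_arm(turn=[[0, 0, 0], [0, 0, 0], [0, 0, 0], [0, 0, 0], [0, 0, 0]], slide=[[0, -45, 0], [0, -45, 0], [10, -45, -10], [20, -20, -45], [20, 0, -48]], grip=[0, 0, 0, 0, 0])

```text
time: 49.1
tool_pos: [0.602, -0.0914, 0.3217]
tcp_rot: [-1.572, -0.045, 0.03]
wrist_force: [0.7, 0.1, -0.5]
width: 0.0
```

Call:
jog_arm(turn=[[0, 0, 0], [0, 0, 0], [0, 0, 0], [0, 0, 0], [0, 0, 0]], slide=[[0, 0, -48], [0, 0, -48], [0, 0, 0], [0, 0, 0], [0, 0, 0]], grip=[0, 0, 0, 0, 0])

```text
time: 49.6
tool_pos: [0.6036, -0.1863, 0.3159]
tcp_rot: [-1.569, -0.036, 0.035]
wrist_force: [0.4, 0.5, 0.2]
width: 0.001
```

```bash
python3 look.py top t29; python3 tile.py t29.npz;  for a in ".615 .09 .029" ".551 -.076 .029" ".6225 -.073 .021" ".6187 .0085 .021" ".544 .0866 .021"; do python3 chk.py t29.npz $a; done; python3 look.py scene s29|head -1; python3 look.py wrist w29|head -1;for a in ".615 .09 .029" ".551 -.076 .029" ".6225 -.073 .021" ".6187 .0085 .021" ".544 .0866 .021"; do python3 chk.py w29.npz $a; done
python3 - <<'E'
from h import *
a=np.radians(2.6)
p=dict(np.load('s29.npz'));X=cloud(p)
for f in ['t29.npz']:
    p=dict(np.load(f)); X=cloud(p); m=(X[...,0]>.68)&(X[...,0]<.85)&(abs(X[...,1])<.13)&(X[...,2]>.05); P=X[m]
    for z in (.06,.1,.14,.18,.2,.23,.25):
        q=P[abs(P[:,2]-z)<.012]; print(z,len(q),np.round(np.percentile(q[:,0],[5,50,95]),3) if len(q) else '')
E
```

```text
t 49.65 tool [ 0.6037 -0.1859  0.3162] cam [0.4739 0.0384 1.0577]
px [320 153] n 10874 ztop 0.1077 rect [713.6  10.7] [ 45.5 249.5] 2.8 rgb [135. 127. 114.]
px [186 119] n 881 ztop 0.1059 rect [723.1 328.1] [55.9 53.5] 84.7 rgb [173. 172. 167.]
px [148 162] n 1202 ztop 0.1211 rect [616.6 414.8] [66.2 67.3] 18.8 rgb [19. 20. 20.]
tile n 476 z median 44.85 rect [545.7   3.9] [53.6 56.6] 3.3 tilt [ 0.24 -0.36] insert z 45.01
n 458 top z mm 58.9 centre 613.1 87.3 r 29.0 tilt deg [ 0.01 -0.29]
n 460 top z mm 59.0 centre 549.3 -78.6 r 29.0 tilt deg [ 0.36 -0.1 ]
n 243 top z mm 58.9 centre 621.0 -75.1 r 21.0 tilt deg [0.24 0.28]
n 238 top z mm 59.0 centre 616.9 6.0 r 20.7 tilt deg [-0.09 -0.16]
n 240 top z mm 58.6 centre 542.2 84.0 r 20.7 tilt deg [ 1.16 -1.12]
t 49.7 tool [ 0.6038 -0.1857  0.3165] cam [1.365  0.3966 0.7521]
t 49.75 tool [ 0.6039 -0.1856  0.3167] cam [ 0.5387 -0.1894  0.4421]
n 1685 top z mm 59.2 centre 613.9 89.4 r 29.6 tilt deg [0.4  1.32]
n 1852 top z mm 59.3 centre 550.4 -76.5 r 28.9 tilt deg [0.14 0.48]
n 851 top z mm 59.1 centre 622.2 -73.0 r 21.3 tilt deg [0.59 0.64]
n 876 top z mm 59.1 centre 618.0 7.8 r 21.1 tilt deg [0.62 1.54]
n 1034 top z mm 59.2 centre 543.3 86.1 r 21.1 tilt deg [-0.21  2.27]
0.06 579 [0.696 0.703 0.71 ]
0.1 730 [0.711 0.718 0.725]
0.14 746 [0.726 0.734 0.741]
0.18 1075 [0.729 0.743 0.756]
0.2 960 [0.725 0.735 0.748]
0.23 244 [0.751 0.755 0.76 ]
0.25 0
```

View pics/t29.png

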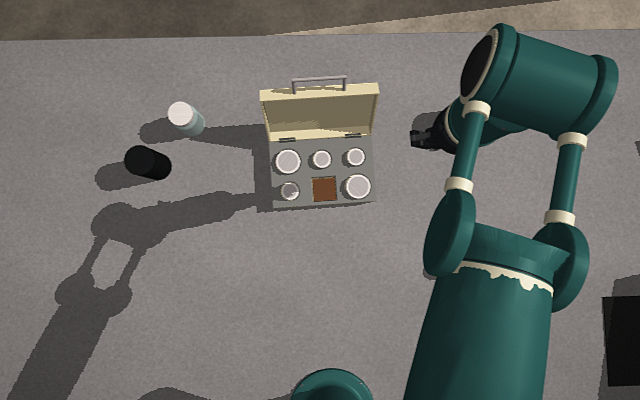

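View pics/s29.png

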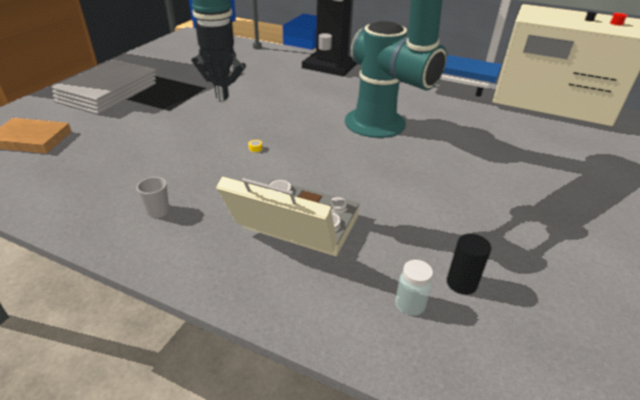

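Top view: lid open at the back, its slope about 21° past upright (1.94-1.95 rad, on the stop). All five tins are in, tile at (324,189). Scene view: cup, jar and canister unmoved, and only the yellow look-alike is left on the bench at (255,146). Handing in.

```bash
python3 -c "
from workcell import bot
print(bot.finish_job())"
```

```text
the job is handed in; nothing more can be done
None
```

The case is packed and handed in at about 50 s of the 210 s allowed, though the system gave no verdict.

- **Lid:** I opened it first, and it rests on its stop. Its slope in the last top view was about 21° past upright, which is roughly 1.95 rad.
- **Tins:** All five were on the bench, and each is in a recess of its own size. From the top camera the tops were 58.6–59.0 mm above the bench, against 59 mm expected. The wrist camera gave 59.1–59.3 mm. I left the yellow look-alike alone.
- **Tile:** I set it in its pocket last and pressed it to the end stop with about 21 N. Its top then measured 44.99 mm against 45.00 mm for the insert.
- **Jar, cup and canister:** The last views showed the jar and canister within about 1 mm of where they started. The arm hid the cup from the top camera at the end, but the side view showed it in its old place.

**Disagreements:** The top and wrist cameras differed by 1–3 mm sideways throughout, so I placed by the wrist camera. A few tilt readings in the last wrist view came out at 1–2°. I put those down to the slanted, partly hidden view, because the top camera read 1.2° or less for every tin and the heights agreed. I saw no sign of anything being knocked aside during the run.

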